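# Check a return spring on the bench spring tester

## Robot

A 7-joint arm with a two-finger parallel gripper is mounted at the origin on the work surface. World frame = base frame: x ahead of the robot, y to its left, z up, the work surface at z = 0. Lengths are in m, angles in rad, forces in N, time in s.
With the tool pointing down it reaches from about 0.425 to 0.875 m from the base axis. Payload 4.7 kg.
Tool frame: the origin (TCP) lies midway between the tips of the shut fingers; the grasp point (between the pads) lies 19 mm behind it; x points along the fingers, y is the direction in which the jaws open and shut, and the axes are right-handed (so a half turn about x gives the same grasp; the last joint's range is limited). The gripper opens to 87 mm and grips with 3 to 60 N. Pads are 19 mm wide; open, the fingers measure 117 mm over their backs; the gripper's body (75 mm by 190 mm) begins 51 mm behind the grasp point.
Start: joints at [-1.302, 0.321, -0.07, 1.45, 0.023, 1.371, -0.057], TCP at [0.164, 0.629, 0.197] pointing down, gripper open.
Joint ranges: [-2.86, 2.86], [-0.3, 2.09], [-1.38, 1.24], [0.06, 2.45], [-1.56, 4.7], [0.09, 2.05], [-2.69, 2.69]. Speed limits (rad/s): [2.57, 2.57, 3.14, 3.14, 3.14, 3.14, 3.14].

## Interface

Orientations are given as a rotation vector (axis times angle).
In Python, from bench import ctrl gives the robot as it stands. The module is installed in compiled form; this text tells all that it offers.
- The arm moves only by the tool servo_tool, never from a script. Its arguments are lists of equal length, an entry for each row: "dp": the shift along the tool's x, y, z in units of 25 mm (1.0 is 25 mm), a list of three; "yaw": the turn about the tool's x in units of 6 degrees (1.0 is 6 degrees). A call has exactly 5 rows; each row shifts and turns the commanded pose from where the row before left it, along the tool's axes as they then stand; what a row does not reach is not made up. A row lasts 1/10 s, in which the tool goes at most 50 mm and 8.59 degrees, less where a joint would pass 70% of its speed; a pose out of reach is approached as far as the arm can. A call is refused whole if a number of a shift passes 1 or a number of a turn 1, either way. A call with a gripper value outside its range is refused whole. "fingers" is the opening, from 0 (shut) to 1 (fully open), set as the call begins (left out, the last holds). The fingers move at their own pace and stop on an object; "grip_force" is the grip in N (left out, the last holds). Time passes only in rows, so rows that do not move let the fingers close, or fill a call up. It gives the time, the measured TCP pose, the force and the opening at its end, in the units of the state.
- ctrl.get_state(): the state, without advancing time (a new reading comes with each control period).
- ctrl.get_image(name): name is "side" or "top" or "wrist"; returns (picture, depth): 400x640x3 uint8, red, green, blue; 400x640 float32, m along the optical axis (not along the pixel's ray), 0 where there is no reading.
- ctrl.camera_info(name): a dict with "fx", "fy", "cx", "cy" (pixels), "extrinsics" (4x4, takes a point from world to camera coordinates); the wrist camera has in their place "hand_eye" (4x4, takes a point from camera to tool coordinates, whose origin is the TCP and whose axes are the tool frame's). Camera axes: x right, y down, z forward; pixel columns grow to the right and rows downward; lengths in m; the calibration is good to about 2 mm. The wrist camera is an equidistant fisheye: a pixel r from the principal point sees the ray r / f radians off the axis. A picture is of the moment at which its call begins: read the wrist's pose just before it. camera_info takes no time and is no camera call.
- ctrl.close_job(): hands the job in, once; it reports no verdict.
Trained networks look in the newest picture that a camera, given by its name, has taken for a name from the list of things; names that differ only in an ending like _2 or _b are one class to them, and where a whole thing is asked for, a point or a joint stands for the part that bears it (a point fixed in the world has none). Each returns a list of dicts, best first, with "score" (0 to 1); they miss things now and then, are a little off and sometimes report something else, mostly with a low value. They report only what shows in the picture. A call takes as long as a camera call. They do not tell look-alikes from the thing itself.
- ctrl.search_frame(camera, label): "extent" ([left, top, right, bottom] in pixels, round what is visible of it).
- ctrl.cut_out(camera, label): "region" (400x640 bool, what is visible of it) and "extent" ([left, top, right, bottom] in pixels, round what is visible of it).
The state is a dict: "time": time; "joint_positions": joint angles; "qd": joint speeds; "joint_torque": joint torques, N m; "position": TCP position; "tool_rot": TCP orientation; "ft_force": force on the tool from outside, world axes, zero at the start; "torque": the same for the moment, N m; "grip_width": opening from 0.0 (shut) to 1.0 (fully open).
Only numpy, scipy, OpenCV 4.12 (cv2) and the standard library are available. Lean on these libraries where they do the work, as an engineer would, in place of code of your own. Each camera call takes 0.05 s, during which the arm holds its last target.

## Task

Check the coil spring from the blue dish: stand it in the ring of the loading plate, then take the plate by its black handle and seat it fully home on the tester's two pegs, handle to the front. Pull the ball lever down until the yellow ram pointer is level with the red height marker, not past it, leave it there for two seconds and read the dial: press the green button if the hand stands in the green, the red button if it stands in the red. Then put the lever all the way up to unload the spring; leave spring and plate on the tester and everything else as it is.

Things in the scene. Friction and masses are not known exactly. Their poses are not given: they have to be found in the camera images.
- spring_1_center (a point): Centre (half-way up, on the axis) of one of two look-alike steel coil springs: outside diameter 30 mm, free height 60 mm, about 60 g, standing upright, z up. Grip it at or just below half height. Its rate is not known; it starts in the blue or in the yellow dish.
- spring_2_center (a point): The same point of the other look-alike coil spring, in the other dish. One of the two springs has the right rate and the other is far too weak; they can only be told apart on the tester.
- blue_dish: Fixed round blue parts dish, 100 mm across, rim 8 mm high, floor 4 mm thick; origin under its centre. The spring to be checked stands in its middle.
- yellow_dish: Fixed round yellow parts dish of the same size; origin under its centre. The spring in it stays there.
- plate_seat (a point): Loose loading plate: aluminium, 80 x 80 x 8 mm, black handle on its -x side, 180 g, lying flat on the table at the start. This point is the centre of its upper face; x away from the handle, z up. Round it a ring 36 mm inside, 42 mm outside, 4 mm high is the seat; the spring stands inside it on the upper face. Two through holes of 11 mm lie 29 mm either side along y.
- plate_under (a point): Centre of the loading plate's underside, 8 mm below plate_seat, same axes.
- plate_handle (a point): Centre of the loading plate's black handle bar: 62 mm long along the plate's x, 16 mm wide (grip across this), 22 mm high; 112 mm from the plate's centre along its -x and 26 mm above its underside.
- platform_center (a point): Centre of the upper face of the tester's steel platform, 96 x 96 mm, 62 mm above the table; axes x to the tester's rear (columns), z up. Two brass pegs, 8 mm thick, 12 mm high, pointed, stand 29 mm either side along y. The plate sits flat on it, axes parallel, handle to the front (-x). The base in front is 45 mm high, to 85 mm from the centre. The platform sinks 1 mm per 6 N.
- ram_face (a point): Centre of the underside of the ram, a steel disc 46 mm across right above the platform: 95 mm above it at rest. Plate and spring together are 68 mm high, so under the ram the plate can be at most about 20 mm over the platform. The blue head above it (202 to 264 mm over the table) reaches 27 mm to the front of this and 54 mm to either side.
- lever_hub (a point): Centre of the lever's hinge, 120 mm to the +y side of the platform's centre, 60 mm behind it and 215 mm above the table; the hinge axis runs along the tester's y. The lever swings in the plane y = const of the tester.
- lever_ball (a point): Centre of the black ball, 30 mm across, on the end of the lever, 160 mm from lever_hub. At rest it stands up and forward (the tester's -x), 48 degrees above level; pulled, it swings forward and down to about level. The lever has a friction brake: it stays where it is left, and moves with about 8 N at the ball.
- lever (a joint): Lever angle, rad: 0 at rest (up), growing as it is pulled down, at most 1.17. The ram goes down 52 mm per rad.
- ram_pointer (a point): Tip of the yellow pointer carried by the ram at its -y side; it goes down with the ram. At rest 110 mm above the platform.
- height_marker (a point): Tip of the red height marker clipped on the upright scale beside the ram (195 mm high over the table, 67 to 87 mm to the tester's -y), 58 to 68 mm above the platform and different each time. The pointer is at the marked height when it is level (same height) with this.
- force_hand (a joint): Hand of the dial lying face up at the tester's -y side: angle clockwise from above, rad, 0.262 per newton on the platform. 0 when empty (it then points 30 degrees clockwise of the front), about 0.6 with plate and spring, unpressed. The outer band is red to 2.09 rad (8 N), then green to 4.71. At the marked height a weak spring stays below 1.9, a good one goes above 2.5.
- ok_button (a joint): Travel of the green push button, m: 0 out, 0.006 fully pressed (4 N).
- ok_button_top (a point): Centre of the top of the green button, 28 mm across, on the tester's base at the front right, 125 mm from the middle; pressed straight down. Buttons and dial stand about 75 mm over the table: carry the plate clear of them.
- reject_button (a joint): Travel of the red push button, m: 0 out, 0.006 fully pressed (4 N).
- reject_button_top (a point): Centre of the top of the red button, 28 mm across, 55 mm to the right (-y of the tester) of the green one.
- reagent_bottle: Bystander: white bottle, 56 mm across, 115 mm high, at the rear right; origin under its centre.
- red_vial: Bystander: clear vial with red cap, 28 mm across, 55 mm high, at the rear; origin under its centre.
- control_jar: Bystander: amber jar with white cap, 52 mm across, 65 mm high, near the robot at the right; origin under its centre.
- screwdriver: Bystander: screwdriver with orange handle, 160 mm long, lying at the left near the robot.
- beaker: Bystander: clear cup, 60 mm across, 70 mm high, at the left; origin under its centre.
Mind the look-alikes: they are no part of the job. Of the things that look like the part that bears plate_seat, the smaller one is meant.

How it is judged:
By the outcome, as a careful person would: the job done as asked, in the order asked, and still so for the second after the job is handed in, with the robot touching nothing.
It also fails if it takes over 72 s, if anything falls off the work surface, if the arm or the gripper's body presses on something with over 40 N, if the wrist force passes 120 N, or if a joint passes its speed limit or range.

## Working session

There is one attempt and no reset: what is moved stays moved. The work goes in short steps, Python scripts to look and compute and a tool call to move; the robot and the scene stay as the last step left them, time stands still between calls to the robot, and variables do not carry over. Pictures are saved under pics/ and viewed, and the job is handed in when it is done.

Besides the shell and the picture viewer there is one more tool, called after "Request:" as name(argument=value, ...) on one line, values as JSON. servo_tool: Moves the arm, as the interface text tells. Its arguments: {"type":"object","properties":{"dp":{"type":"array","items":{"type":"array","items":{"type":"number"}}},"yaw":{"type":"array","items":{"type":"number"}},"fingers":{"type":"number"},"grip_force":{"type":"number"}},"required":["dp","yaw"]}

```bash
mkdir -p pics; ls; python3 - <<'E'
from bench import ctrl
import cv2,numpy as np
s=ctrl.get_state();print({k:np.round(v,3) for k,v in s.items()})
for n in ["side","top","wrist"]:
    i=ctrl.camera_info(n);print(n,{k:np.round(v,4).tolist() for k,v in i.items()})
    p,d=ctrl.get_image(n);cv2.imwrite(f"pics/{n}0.png",p[:,:,::-1]);np.save(f"{n}_d.npy",d)
E
```

```text
pics
{'time': np.float64(0.0), 'joint_positions': array([-1.302,  0.322, -0.07 ,  1.452,  0.023,  1.371, -0.057]), 'qd': array([-0.001, -0.   , -0.   , -0.001,  0.001, -0.001,  0.001]), 'joint_torque': array([ 1.0000e-03, -4.9129e+01, -4.0300e-01, -3.1252e+01, -6.4000e-02,
        4.4000e-02,  0.0000e+00]), 'position': array([0.164, 0.628, 0.196]), 'tool_rot': array([ 0.198,  1.562, -0.201]), 'ft_force': array([0.282, 0.306, 0.141]), 'torque': array([-0.012,  0.02 , -0.029]), 'grip_width': np.float64(1.003)}
side {'fx': 517.7828, 'fy': 517.7828, 'cx': 316.6244, 'cy': 195.6374, 'extrinsics': [[0.6984, -0.7154, -0.0211, -0.3767], [-0.476, -0.4423, -0.7601, 0.4268], [0.5344, 0.5409, -0.6495, 1.2513], [0.0, 0.0, 0.0, 1.0]]}
top {'fx': 368.6531, 'fy': 368.6531, 'cx': 322.3165, 'cy': 195.1061, 'extrinsics': [[-0.0029, -1.0, 0.003, 0.0198], [-0.9889, 0.0024, -0.1483, 0.5722], [0.1483, -0.0034, -0.9889, 1.2034], [0.0, 0.0, 0.0, 1.0]]}
wrist {'fx': 309.7069, 'fy': 309.7069, 'cx': 323.8973, 'cy': 201.6585, 'hand_eye': [[0.0006, -0.2863, 0.9582, -0.1882], [1.0, -0.0, -0.0006, 0.0007], [0.0002, 0.9582, 0.2863, -0.0786], [0.0, 0.0, 0.0, 1.0]]}
```

View pics/side0.png

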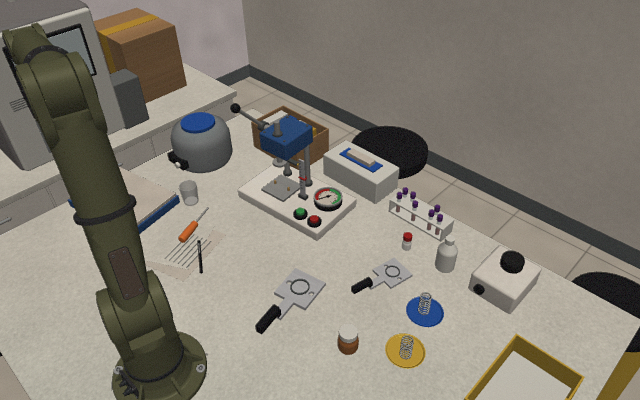

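View pics/top0.png

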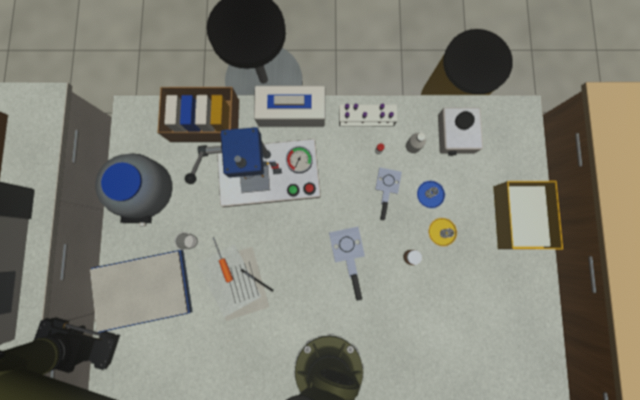

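View pics/wrist0.png

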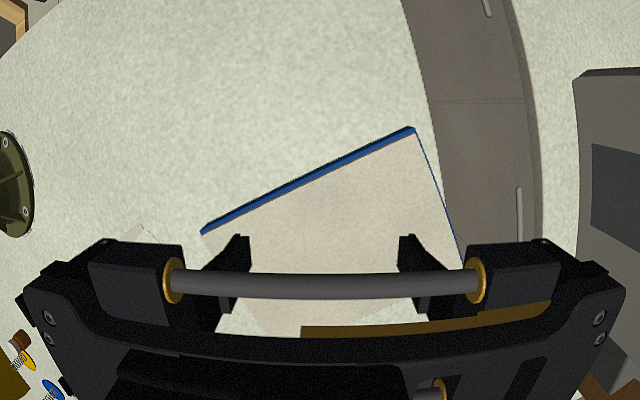

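```bash
cat > h.py <<'E'
import numpy as np,cv2
from scipy.spatial.transform import Rotation as Rot
from bench import ctrl
def info(n):return ctrl.camera_info(n)
def T(n):
    i=info(n)
    if n=="wrist":
        s=ctrl.get_state();W=np.eye(4);W[:3,:3]=Rot.from_rotvec(s["tool_rot"]).as_matrix();W[:3,3]=s["position"]
        return W@i["hand_eye"]
    return np.linalg.inv(i["extrinsics"])
def ray(n,u,v):
    i=info(n);x=(u-i["cx"])/i["fx"];y=(v-i["cy"])/i["fy"]
    if n=="wrist":
        r=np.hypot(x,y);k=np.sinc(r/np.pi) # sin r / r
        return np.array([x*k,y*k,np.cos(r)])
    return np.array([x,y,1.])
def onz(n,u,v,z,M=None):
    M=T(n) if M is None else M
    d=M[:3,:3]@ray(n,u,v);o=M[:3,3];return o+d*(z-o[2])/d[2]
def atd(n,u,v,dep,M=None):
    M=T(n) if M is None else M
    d=ray(n,u,v);d=d/d[2]*dep;return M[:3,:3]@d+M[:3,3]
def proj(n,p,M=None):
    M=T(n) if M is None else M
    i=info(n);c=np.linalg.inv(M)@np.append(p,1);c=c[:3]
    if n=="wrist":
        r=np.hypot(c[0],c[1]);a=np.arctan2(r,c[2]);k=a/max(r,1e-9);return np.array([i["cx"]+i["fx"]*c[0]*k,i["cy"]+i["fy"]*c[1]*k])
    return np.array([i["cx"]+i["fx"]*c[0]/c[2],i["cy"]+i["fy"]*c[1]/c[2]])
def tool():
    s=ctrl.get_state();return s,Rot.from_rotvec(s["tool_rot"]).as_matrix()
def cyaw(R): # heading of tool y in world
    return np.degrees(np.arctan2(R[1,1],R[0,1]))
def go(target,yawdeg=None):
    """prints needed dp units (tool axes now) to target TCP & yaw turn (units)"""
    s,R=tool();d=R.T@(np.array(target)-s["position"])/0.025
    print("pos",np.round(s["position"],4),"ydir",round(cyaw(R),2),"t",round(s["time"],2),"F",np.round(s["ft_force"],1),"w",round(float(s["grip_width"]),3))
    print("dp units",np.round(d,2))
    if yawdeg is not None:
        # tool x down: positive yaw about x(down) lowers heading
        e=(yawdeg-cyaw(R)+90)%180-90; print("yaw units",round(-e/6,2),"deg",round(-e,2))
def save(n,name,crop=None,k=1):
    p,d=ctrl.get_image(n)
    q=p if crop is None else p[crop[1]:crop[3],crop[0]:crop[2]]
    cv2.imwrite("pics/"+name+".png",cv2.resize(q,None,fx=k,fy=k,interpolation=cv2.INTER_CUBIC)[:,:,::-1]);return p,d
E
python3 - <<'E'
from h import *
s,R=tool();print(R.round(3))
ext={}
for c in ["top","side"]:
  for l in ["spring_1_center","blue_dish","yellow_dish","plate_seat","plate_handle","platform_center","lever_ball","lever_hub","ram_pointer","height_marker","ok_button_top","reject_button_top","ram_face","force_hand","control_jar","red_vial"]:
    r=ctrl.search_frame(c,l);print(c,l,[(np.round(x["score"],2),np.round(x["extent"]).astype(int).tolist()) for x in r[:3]])
print(ctrl.get_state()["time"])
for n,cr in (("top",(170,100,490,300)),("side",(220,80,540,380))):
    a=cv2.imread(f"pics/{n}0.png")[cr[1]:cr[3],cr[0]:cr[2]]
    cv2.imwrite(f"pics/{n}0z.png",cv2.resize(a,None,fx=2,fy=2,interpolation=cv2.INTER_CUBIC))
E
```

```text
[[-0.     0.252  0.968]
 [-0.001  0.968 -0.252]
 [-1.    -0.001  0.   ]]
top spring_1_center [(np.float64(0.58), [307, 186, 312, 191]), (np.float64(0.46), [440, 228, 454, 239])]
top blue_dish [(np.float64(0.68), [415, 180, 447, 206])]
top yellow_dish [(np.float64(0.72), [425, 214, 460, 247])]
top plate_seat [(np.float64(0.86), [377, 167, 400, 222]), (np.float64(0.56), [328, 227, 366, 300]), (np.float64(0.55), [407, 131, 428, 154])]
top plate_handle [(np.float64(0.93), [327, 224, 362, 301]), (np.float64(0.55), [374, 167, 401, 222])]
top platform_center [(np.float64(0.71), [240, 166, 268, 191])]
top lever_ball [(np.float64(0.58), [185, 144, 206, 185])]
top lever_hub [(np.float64(0.59), [187, 128, 323, 208])]
top ram_pointer [(np.float64(0.45), [238, 158, 269, 166])]
top height_marker []
top ok_button_top []
top reject_button_top [(np.float64(0.37), [304, 186, 310, 191])]
top ram_face [(np.float64(0.64), [237, 158, 270, 164])]
top force_hand []
top control_jar [(np.float64(0.71), [405, 252, 418, 266])]
top red_vial []
side spring_1_center [(np.float64(0.72), [400, 336, 412, 356])]
side 
[... 292 characters left out ...]
, [254, 270, 327, 336]), (np.float64(0.56), [352, 260, 412, 296])]
side platform_center [(np.float64(0.86), [256, 175, 300, 203])]
side lever_ball [(np.float64(0.8), [227, 104, 264, 129])]
side lever_hub [(np.float64(0.87), [228, 104, 358, 236]), (np.float64(0.56), [416, 294, 431, 314])]
side ram_pointer [(np.float64(0.55), [275, 116, 298, 163]), (np.float64(0.44), [434, 234, 459, 275])]
side height_marker []
side ok_button_top [(np.float64(0.43), [292, 208, 303, 216])]
side reject_button_top []
side ram_face []
side force_hand []
side control_jar [(np.float64(0.97), [339, 324, 357, 358]), (np.float64(0.74), [295, 209, 307, 212])]
side red_vial [(np.float64(0.66), [400, 230, 410, 252])]
1.75
```

```bash
ls pics
```

```text
side0.png
side0z.png
top0.png
top0z.png
wrist0.png
```

View pics/top0z.png

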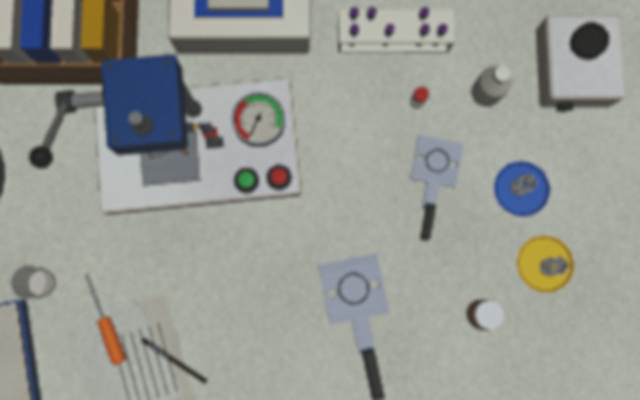

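View pics/side0z.png

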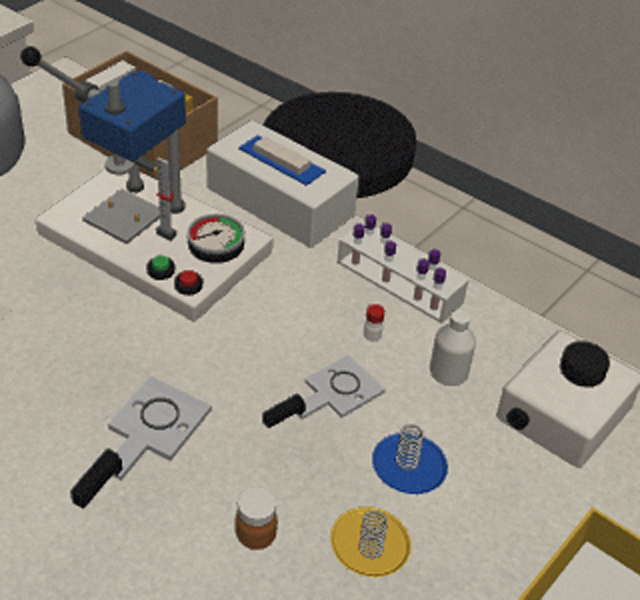

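```bash
python3 - <<'E'
from h import *
for nm,u,v,z in [("blue",431,194,.004),("spring top",431.5,192,.064),("yel",442.5,232,.004),("ring",388.5,180,.012),("handle",384,211,.035),("handle front",382.5,218.5,.02),("ball",190,178.5,.33),("ok",293,190,.075),("rej",309,188.5,.075),("dial",299,159.5,.075),("base FL",222,206,.045),("base FR",319.5,196.5,.045),("base RR",316,140,.045),("bigring",346.5,244,.012),("vial",380,147.5,.055),("jar",415,257.5,.065),("bottle",421,137,.115)]:
    print(nm,onz("top",u,v,z).round(3))
for nm,u,v,z in [("blue",425,311,.004),("spring top",425.5,295,.064),("ring",392.5,271,.012),("handle c",362,285.5,.03),("ok",300.5,213,.075),("rej",314,220,.075),("pegL",275,182,.074),("pegR",289,189,.074),("base front",318,236,.045),("ball",235.5,108,.334),("hub",264,127,.215)]:
    print("side",nm,onz("side",u,v,z).round(3))
E
```

```text
blue [ 0.581 -0.361  0.004]
spring top [ 0.579 -0.345  0.064]
yel [ 0.449 -0.395  0.004]
ring [ 0.63  -0.213  0.012]
handle [ 0.519 -0.19   0.035]
handle front [ 0.494 -0.187  0.02 ]
ball [0.574 0.364 0.33 ]
ok [0.585 0.115 0.075]
rej [0.59  0.062 0.075]
dial [0.688 0.096 0.075]
base FL [0.536 0.355 0.045]
base FR [0.567 0.028 0.045]
base RR [0.764 0.039 0.045]
bigring [ 0.409 -0.064  0.012]
vial [ 0.734 -0.179  0.055]
jar [ 0.364 -0.281  0.065]
bottle [ 0.752 -0.304  0.115]
side blue [ 0.583 -0.358  0.004]
side spring top [ 0.583 -0.351  0.064]
side ring [ 0.628 -0.213  0.012]
side handle c [ 0.517 -0.194  0.03 ]
side ok [0.574 0.1   0.075]
side rej [0.58  0.048 0.075]
side pegL [0.622 0.268 0.074]
side pegR [0.629 0.209 0.074]
side base front [0.561 0.014 0.045]
side ball [0.574 0.361 0.334]
side hub [0.678 0.367 0.215]
```

Request:
servo_tool(dp=[[0,-0.8,0.9],[0,-0.85,0.95],[0,-0.85,0.95],[0,-0.85,0.95],[0,-0.85,0.95]], yaw=[0,0,0,0,0], fingers=0.65, grip_force=20)

```text
time: 2.25
position: [0.2517, 0.4967, 0.1974]
tool_rot: [0.2, 1.561, -0.2]
ft_force: [0.0, -0.6, 0.0]
grip_width: 0.677
```

Request:
servo_tool(dp=[[0,-0.9,1],[0,-0.9,1],[0,-0.9,1],[0,-0.9,0.9],[0,-0.9,0.8]], yaw=[0,0,0,0,0])

```text
time: 2.75
position: [0.3374, 0.3579, 0.1975]
tool_rot: [0.201, 1.561, -0.2]
ft_force: [0.9, -0.1, 0.2]
grip_width: 0.651
```

Request:
servo_tool(dp=[[0,-1,0.6],[0,-1,0.6],[0,-1,0.6],[0,-1,0.6],[0,-1,0.6]], yaw=[0,0,0,0,0])

```text
time: 3.25
position: [0.3778, 0.2183, 0.1975]
tool_rot: [0.201, 1.561, -0.199]
ft_force: [-0.0, -0.5, -0.2]
grip_width: 0.65
```

Request:
servo_tool(dp=[[0,-1,0.6],[0,-1,0.6],[0,-1,0.6],[0,-1,0.6],[0,-1,0.6]], yaw=[0,0,0,0,0])

```text
time: 3.75
position: [0.4189, 0.0784, 0.1975]
tool_rot: [0.201, 1.561, -0.199]
ft_force: [-0.2, -0.0, 0.2]
grip_width: 0.654
```

Request:
servo_tool(dp=[[0,-1,0.6],[0,-1,0.6],[0,-1,0.6],[0,-1,0.6],[0,-1,0.6]], yaw=[0,0,0,0,0])

```text
time: 4.25
position: [0.46, -0.0615, 0.1976]
tool_rot: [0.201, 1.561, -0.199]
ft_force: [0.2, 0.5, 0.1]
grip_width: 0.652
```

Request:
servo_tool(dp=[[0,-1,0.7],[0,-1,0.7],[0,-1,0.7],[0,-1,0.7],[0,-1,0.7]], yaw=[0,0,0,0,0])

```text
time: 4.75
position: [0.5134, -0.2043, 0.1976]
tool_rot: [0.2, 1.561, -0.199]
ft_force: [0.2, 0.6, -0.4]
grip_width: 0.652
```

Request:
servo_tool(dp=[[0,-0.9,0.6],[0,-0.7,0.5],[0,-0.4,0.3],[0,0,0],[0,0,0]], yaw=[-0.3,-0.3,0,0,0])

```text
time: 5.25
position: [0.5353, -0.2592, 0.1971]
tool_rot: [0.152, 1.566, -0.15]
ft_force: [-0.6, -0.3, -1.4]
grip_width: 0.651
```

```bash
python3 - <<'E'
from h import *
M=T("wrist");np.save("M1.npy",M)
p,d=save("wrist","w1");np.save("d1.npy",d)
for l in ["spring_1_center","blue_dish","plate_seat","plate_handle"]:
    r=ctrl.cut_out("wrist",l)
    print(l,[(round(x["score"],2),np.round(x["extent"]).astype(int).tolist()) for x in r[:4]])
go([.58,-.355,.1],79)
E
```

```text
spring_1_center [(0.88, [173, 120, 219, 145]), (0.73, [339, 132, 405, 265]), (0.51, [241, 210, 276, 250])]
blue_dish [(0.5, [173, 122, 217, 142]), (0.45, [239, 213, 274, 249])]
plate_seat [(0.88, [340, 130, 405, 264]), (0.62, [404, 1, 500, 104])]
plate_handle [(0.78, [341, 131, 402, 264]), (0.57, [408, 1, 503, 104])]
pos [ 0.5356 -0.2588  0.1974] ydir 79.08 t 5.5 F [ 0.4 -0.2 -0.4] w 0.649
dp units [ 3.89 -3.45  2.47]
yaw units 0.01 deg 0.08
```

View pics/w1.png

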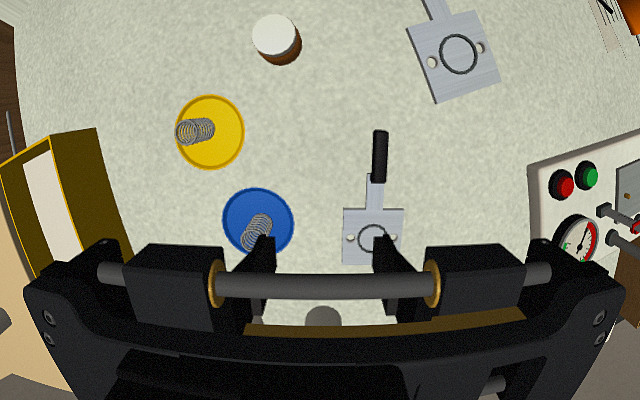

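```bash
python3 - <<'E'
from h import *
M=np.load("M1.npy");d=np.load("d1.npy")
print(np.round(d[220,235],3),np.round(d[150,380],3))
for nm,u,v,z in [("blue",258,220,.008),("ring",371.5,239,.012),("handle",380,157,.037),("hole1",351,238,.008),("hole2",392,239.5,.008),("hf",380.5,131,.037),("hb",378.5,181,.037)]:
    print(nm,onz("wrist",u,v,z,M).round(4))
# points cloud in spring region
p=cv2.imread("pics/w1.png")
P=[]
for v in range(185,256):
  for u in range(220,280):
    if d[v,u]>0:
      w=atd("wrist",u,v,d[v,u],M)
      P.append([*w,u,v])
P=np.array(P);k=(P[:,2]>.014)&(P[:,2]<.075)
print(k.sum());
for a,b in((.015,.03),(.03,.045),(.045,.058),(.058,.07)):
  q=P[(P[:,2]>a)&(P[:,2]<b)];print(a,b,len(q),q[:,:2].mean(0).round(4),q[:,:2].min(0).round(3),q[:,:2].max(0).round(3))
z=cv2.resize(p[180:280,200:440],None,fx=3,fy=3,interpolation=cv2.INTER_CUBIC);cv2.imwrite("pics/w1z.png",z)
E
```

```text
0.405 0.344
blue [ 0.577 -0.355  0.008]
ring [ 0.6303 -0.2129  0.012 ]
handle [ 0.5203 -0.1902  0.037 ]
hole1 [ 0.6252 -0.2394  0.008 ]
hole2 [ 0.6388 -0.1851  0.008 ]
hf [ 0.4909 -0.1848  0.037 ]
hb [ 0.5479 -0.1963  0.037 ]Traceback (most recent call last):
  File "<stdin>", line 12, in <module>
  File "h.py", line 22, in atd
    d=ray(n,u,v);d=d/d[2]*dep;return M[:3,:3]@d+M[:3,3]
  File "h.py", line 12, in ray
    i=info(n);x=(u-i["cx"])/i["fx"];y=(v-i["cy"])/i["fy"]
  File "h.py", line 4, in info
    def info(n):return ctrl.camera_info(n)
                       ~~~~~~~~~~~~~~~~^^^
ValueError: time passes only in moves, steps and waits
```

```bash
sed -i 's/^def info(n):.*/_C={}\ndef info(n):\n    if n not in _C:_C[n]=ctrl.camera_info(n)\n    return _C[n]/' h.py; python3 - <<'E'
from h import *
M=np.load("M1.npy");d=np.load("d1.npy")
p=cv2.imread("pics/w1.png")
P=[]
for v in range(185,256):
  for u in range(220,275):
    if d[v,u]>0:
      w=atd("wrist",u,v,d[v,u],M)
      P.append([*w,u,v])
P=np.array(P)
for a,b in((.015,.03),(.03,.045),(.045,.058),(.058,.07)):
  q=P[(P[:,2]>a)&(P[:,2]<b)];print(a,b,len(q),q[:,:2].mean(0).round(4),q[:,:2].min(0).round(3),q[:,:2].max(0).round(3))
z=cv2.resize(p[180:280,200:440],None,fx=3,fy=3,interpolation=cv2.INTER_CUBIC);cv2.imwrite("pics/w1z.png",z)
E
```

```text
0.015 0.03 124 [ 0.581  -0.3498] [ 0.567 -0.366] [ 0.595 -0.337]
0.03 0.045 156 [ 0.5787 -0.3525] [ 0.568 -0.367] [ 0.595 -0.338]
0.045 0.058 142 [ 0.577  -0.3513] [ 0.568 -0.366] [ 0.595 -0.338]
0.058 0.07 116 [ 0.579  -0.3562] [ 0.568 -0.367] [ 0.595 -0.338]
```

View pics/w1z.png

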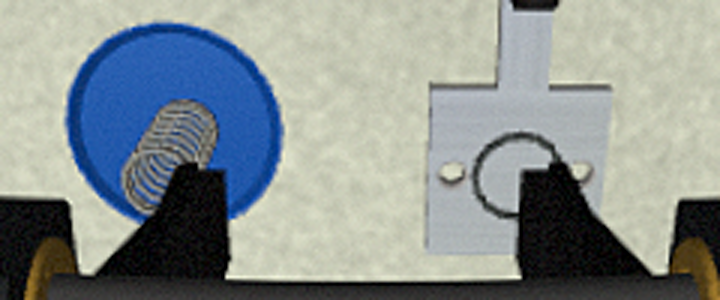

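Request:
servo_tool(dp=[[0.4,-0.8,0.6],[0.6,-0.9,0.7],[0.6,-0.9,0.7],[0.6,-0.5,0.4],[0.6,-0.21,0.13]], yaw=[0,0,0,0,0])

```text
time: 6.0
position: [0.5819, -0.3545, 0.1264]
tool_rot: [0.151, 1.566, -0.152]
ft_force: [-0.0, -0.8, 0.3]
grip_width: 0.652
```

Request:
servo_tool(dp=[[1,0,0],[1,0,0],[1,0,0],[0.9,0,0],[0.7,0,0]], yaw=[0,0,0,0,0])

```text
time: 6.5
position: [0.5815, -0.3514, 0.0107]
tool_rot: [0.151, 1.567, -0.149]
ft_force: [-0.5, -0.8, 0.4]
grip_width: 0.65
```

```bash
python3 - <<'E'
from h import *
go([.582,-.352,.013],78)
save("wrist","w2",(160,100,480,340),2)
E
```

```text
pos [ 0.5815 -0.3514  0.0107] ydir 79.07 t 6.5 F [-0.5 -0.8  0.4] w 0.65
dp units [-0.09 -0.02  0.03]
yaw units 0.18 deg 1.07
```

View pics/w2.png

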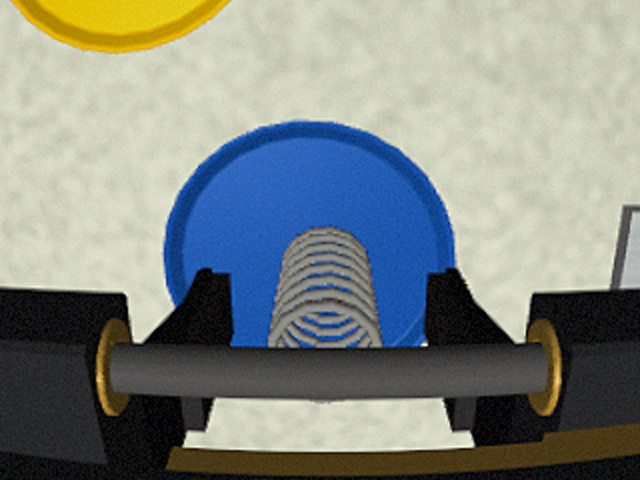

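Request:
servo_tool(dp=[[0,0,0],[0,0,0],[0,0,0],[0,0,0],[0,0,0]], yaw=[0,0,0,0,0], fingers=0, grip_force=15)

```text
time: 7.05
position: [0.5823, -0.3535, 0.0131]
tool_rot: [0.15, 1.564, -0.151]
ft_force: [0.0, -0.4, -0.1]
grip_width: 0.325
```

Request:
servo_tool(dp=[[-0.3,0,0],[-0.7,0,0],[-0.8,0,0],[-0.6,0,0],[-0.1,0,0]], yaw=[0,0,0,0,0])

```text
time: 7.55
position: [0.5832, -0.3545, 0.0782]
tool_rot: [0.149, 1.561, -0.152]
ft_force: [1.3, 0.3, -0.6]
grip_width: 0.329
```

```bash
python3 - <<'E'
from h import *
go([.6303,-.2129,.017],78)
M=T("wrist");np.save("M3.npy",M)
p,d=save("wrist","w3",(160,100,480,340),2);np.save("d3.npy",d)
E
```

```text
pos [ 0.5832 -0.3545  0.0782] ydir 79.0 t 7.55 F [ 1.3  0.3 -0.6] w 0.329
dp units [2.44 5.92 0.76]
yaw units 0.17 deg 1.0
```

View pics/w3.png

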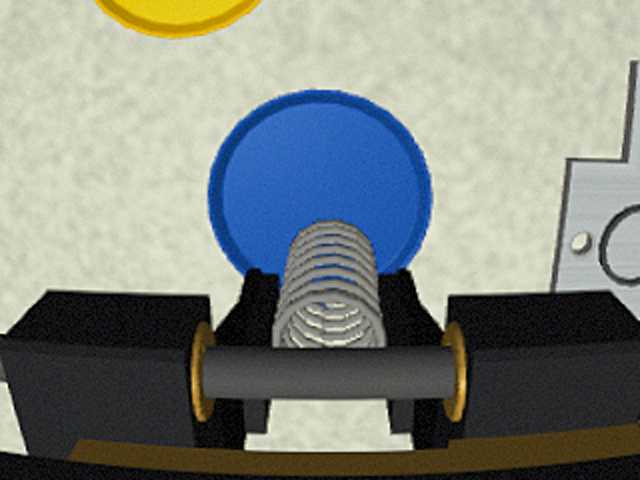

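```bash
python3 - <<'E'
from h import *
M=np.load("M3.npy");d=np.load("d3.npy");s,R=tool();o=s["position"]
P=[]
for v in range(195,280):
  for u in range(290,360):
    if d[v,u]>0: P.append(R.T@(atd("wrist",u,v,d[v,u],M)-o))
P=np.array(P)
for a,b in((-.01,.0),(0,.01),(.01,.02)): pass
for a in np.arange(-.055,.015,.01):
  q=P[(P[:,0]>a)&(P[:,0]<a+.01)&(abs(P[:,1])<.017)&(abs(P[:,2])<.03)]
  if len(q)>5: print(round(a,3),len(q),"y",np.percentile(q[:,1],[2,98]).round(4),"z",np.percentile(q[:,2],[2,50,98]).round(4))
for nm,u,v,z in [("hole1",160+580/2,100+242/2,.008),("ring l",160+601/2,100+245/2,.012),("pl corner",160+566/2,100+159/2,.008)]:
    print(nm,onz("wrist",u,v,z,M).round(4))
M=np.load("M1.npy")
for nm,u,v,z in [("hole1",200+452/3,180+173/3,.008),("ring l",200+475/3,180+176/3,.012),("ringfront",200+519/3,180+133/3,.012),("ringback",200+507/3,180+216/3,.012),("hole2",200+580/3,180+172/3,.008),("pl cornerL",200+430/3,180+84/3,.008),("pl cornerR",200+611/3,180+86/3,.008),("pl corner RL",200+427/3,180+250/3,.008)]:
    print(nm,onz("wrist",u,v,z,M).round(4))
E
```

```text
-0.055 686 y [-0.0161  0.0161] z [-0.0141 -0.0089  0.0005]
-0.045 587 y [-0.0162  0.0162] z [-0.0141 -0.0096  0.0081]
-0.035 620 y [-0.0159  0.0157] z [-0.0138 -0.0088  0.013 ]
-0.025 457 y [-0.0123  0.0141] z [-0.0138  0.007   0.0143]
-0.015 350 y [-0.0122  0.0135] z [-0.0138 -0.0044  0.0149]
-0.005 301 y [-0.0121  0.0148] z [-0.0139 -0.0106  0.0145]
0.005 57 y [-0.0111  0.015 ] z [-0.0138 -0.0111  0.0099]
hole1 [ 0.6237 -0.2409  0.008 ]
ring l [ 0.6257 -0.2317  0.012 ]
pl corner [ 0.5823 -0.2451  0.008 ]
hole1 [ 0.6246 -0.2398  0.008 ]
ring l [ 0.6263 -0.2301  0.012 ]
ringfront [ 0.6101 -0.2081  0.012 ]
ringback [ 0.6486 -0.2189  0.012 ]
hole2 [ 0.636  -0.1829  0.008 ]
pl cornerL [ 0.582  -0.2423  0.008 ]
pl cornerR [ 0.5983 -0.1644  0.008 ]
pl corner RL [ 0.6604 -0.2572  0.008 ]
```

Request:
servo_tool(dp=[[0,0.8,0.1],[0,1,0.15],[0,1,0.15],[0,1,0.15],[0.2,1,0.15]], yaw=[0.15,0,0,0,0])

```text
time: 8.1
position: [0.6235, -0.2382, 0.0695]
tool_rot: [0.163, 1.565, -0.163]
ft_force: [-0.4, 1.1, -0.4]
grip_width: 0.328
```

Request:
servo_tool(dp=[[0.4,0.8,0],[0.4,0.34,0],[0.3,0,0],[0,0,0],[0,0,0]], yaw=[0,0,0,0,0])

```text
time: 8.6
position: [0.6282, -0.2136, 0.0421]
tool_rot: [0.164, 1.565, -0.166]
ft_force: [0.0, -0.2, -1.2]
grip_width: 0.327
```

```bash
python3 - <<'E'
from h import *
go([.629,-.212,.0165],78.2)
M=T("wrist");np.save("M4.npy",M)
p,d=save("wrist","w4",(210,130,450,310),3);np.save("d4.npy",d)
s=ctrl.get_state();
print("ring proj",[((proj("wrist",[.6298+.021*np.cos(a),-.212+.021*np.sin(a),.012],M)-[210,130])*3).round().tolist() for a in np.arange(0,6.28,1.57)])
E
```

```text
pos [ 0.6282 -0.2136  0.0421] ydir 77.95 t 8.6 F [ 0.  -0.2 -1.2] w 0.327
dp units [1.02 0.07 0.02]
yaw units -0.04 deg -0.25
ring proj [[364.0, 345.0], [430.0, 254.0], [329.0, 191.0], [266.0, 287.0]]
```

View pics/w4.png

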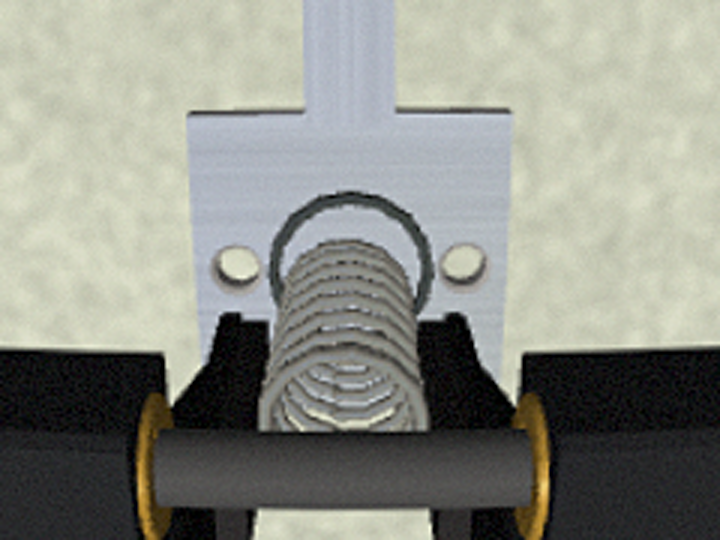

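Request:
servo_tool(dp=[[0.3,0.05,0.03],[0.35,0,0],[0.25,0,0],[0.1,0,0],[0,0,0]], yaw=[0,0,0,0,0])

```text
time: 9.15
position: [0.63, -0.2103, 0.0168]
tool_rot: [0.163, 1.565, -0.163]
ft_force: [-0.3, -0.7, 0.7]
grip_width: 0.323
```

```bash
python3 - <<'E'
from h import *
go([.629,-.212,.0165],78.2)
p,d=save("wrist","w5",(210,130,450,310),3)
E
```

```text
pos [ 0.63   -0.2103  0.0168] ydir 78.1 t 9.15 F [-0.3 -0.7  0.7] w 0.323
dp units [ 0.01 -0.08 -0.03]
yaw units -0.02 deg -0.1
```

View pics/w5.png

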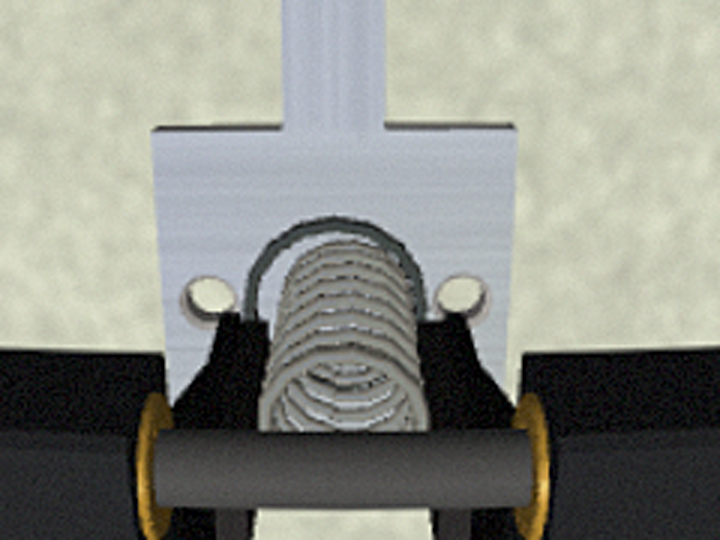

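Request:
servo_tool(dp=[[0,-0.09,0],[0,0,0],[0.03,0,0],[0,0,0],[0,0,0]], yaw=[0,0,0,0,0])

```text
time: 9.7
position: [0.6298, -0.2128, 0.0167]
tool_rot: [0.163, 1.564, -0.163]
ft_force: [-0.3, -0.6, 1.3]
grip_width: 0.325
```

```bash
python3 - <<'E'
from h import *
go([.629,-.212,.0165],78.2)
p,d=save("wrist","w6",(210,130,450,310),3)
E
```

```text
pos [ 0.6298 -0.2128  0.0167] ydir 78.1 t 9.7 F [-0.3 -0.6  1.3] w 0.325
dp units [ 0.01  0.02 -0.04]
yaw units -0.02 deg -0.1
```

View pics/w6.png

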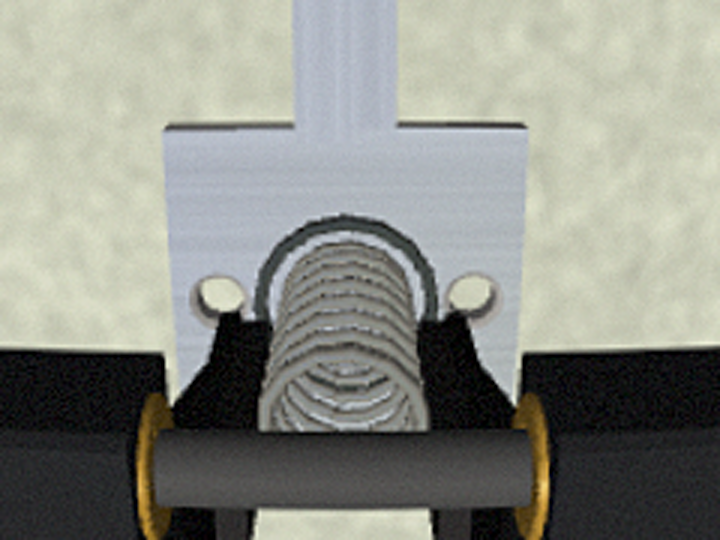

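Request:
servo_tool(dp=[[0,0,0],[0,0,0],[-0.3,0,0],[-0.9,0,0],[-1,0,0]], yaw=[0,0,0,0,0], fingers=0.6)

```text
time: 10.25
position: [0.6291, -0.2123, 0.0718]
tool_rot: [0.163, 1.566, -0.163]
ft_force: [1.2, -0.2, 0.1]
grip_width: 0.585
```

Request:
servo_tool(dp=[[-1,0,0],[-0.4,0,-0.6],[0,0,-1],[0,0,-1],[0,0,-1]], yaw=[0,0,0,0,0])

```text
time: 10.75
position: [0.5408, -0.194, 0.107]
tool_rot: [0.163, 1.564, -0.163]
ft_force: [0.7, -0.5, 0.6]
grip_width: 0.6
```

```bash
python3 - <<'E'
from h import *
go([.520,-.190,.007],78.2)
M=T("wrist");np.save("M7.npy",M)
p,d=save("wrist","w7");np.save("d7.npy",d)
E
```

```text
pos [ 0.5408 -0.194   0.107 ] ydir 78.09 t 10.75 F [ 0.7 -0.5  0.6] w 0.6
dp units [ 4.   -0.01 -0.85]
yaw units -0.02 deg -0.11
```

View pics/w7.png

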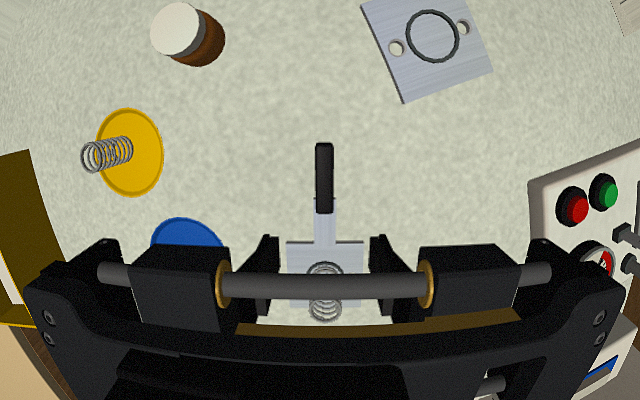

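Request:
servo_tool(dp=[[0.4,0,-0.6],[0.8,0,-0.25],[1,0,0],[1,0,0],[0.8,0,0]], yaw=[0,0,0,0,0])

```text
time: 11.3
position: [0.5207, -0.1894, 0.0058]
tool_rot: [0.164, 1.565, -0.163]
ft_force: [0.7, -0.2, -0.0]
grip_width: 0.598
```

Request:
servo_tool(dp=[[0,0,0],[0,0,0],[0,0,0],[0,0,0],[0,0,0]], yaw=[0,0,0,0,0], fingers=0, grip_force=60)

```text
time: 11.8
position: [0.5217, -0.1897, 0.0074]
tool_rot: [0.163, 1.563, -0.163]
ft_force: [-0.8, 0.6, -0.6]
grip_width: 0.228
```

```bash
python3 - <<'E'
from h import *
go([.520,-.190,.007],78.2)
p,d=save("wrist","w8",(160,100,480,340),2)
E
```

```text
pos [ 0.5217 -0.1897  0.0074] ydir 78.11 t 11.8 F [-0.8  0.6 -0.6] w 0.228
dp units [ 0.02 -0.03 -0.06]
yaw units -0.01 deg -0.09
```

View pics/w8.png

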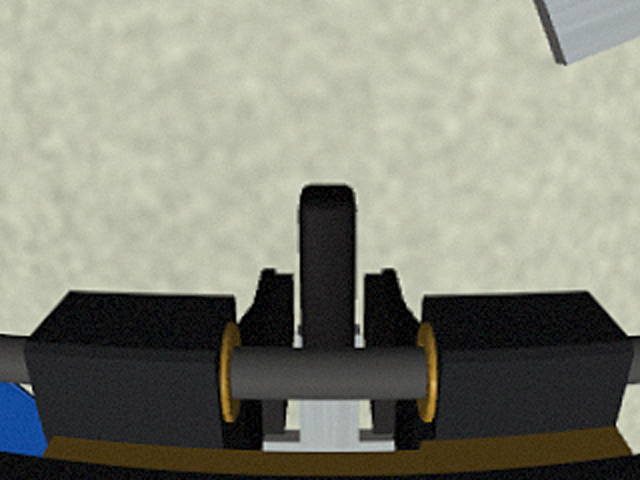

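Request:
servo_tool(dp=[[0,0,0],[0,0,0],[-0.1,0,0],[-0.3,0,0],[-0.5,0,0]], yaw=[0,0,0,0,0])

```text
time: 12.35
position: [0.5192, -0.1892, 0.0285]
tool_rot: [0.163, 1.568, -0.163]
ft_force: [0.2, 0.7, -2.3]
grip_width: 0.166
```

Request:
servo_tool(dp=[[-0.6,0,0],[-0.6,0,0],[-0.6,0,0],[-0.5,0,0],[-0.2,0,0]], yaw=[0,0,0,0,0])

```text
time: 12.85
position: [0.5219, -0.1899, 0.0935]
tool_rot: [0.163, 1.562, -0.163]
ft_force: [-0.3, -1.1, -2.3]
grip_width: 0.165
```

```bash
python3 - <<'E'
from h import *
go([.520,-.190,.1],96)
p,d=save("side","s9",(220,80,540,380),2);np.save("ds9.npy",d)
P=[]
for v in range(200,300):
  for u in range(330,430):
    if d[v,u]>0: P.append([*atd("side",u,v,d[v,u]),u,v])
P=np.array(P)
# spring / plate points above table
s,R=tool();L=(P[:,:3]-s["position"])@R
k=(abs(L[:,1])<.045)&(L[:,2]>.065)&(L[:,2]<.16)&(P[:,2]>.04)
Q=P[k]; Lq=L[k]
for a in np.arange(.07,.16,.01):
  q=Lq[(Lq[:,2]>a)&(Lq[:,2]<a+.01)&(abs(Lq[:,1])>.022)];print(round(a,2),len(q),np.round(np.median(s["position"][2]-q[:,0]),4) if len(q) else None)
E
```

```text
pos [ 0.5219 -0.1899  0.0935] ydir 78.1 t 12.85 F [-0.3 -1.1 -2.3] w 0.165
dp units [-0.26 -0.02 -0.07]
yaw units -2.98 deg -17.9
0.07 28 0.0896
0.08 23 0.0895
0.09 23 0.0897
0.1 15 0.0888
0.11 23 0.0884
0.12 22 0.0876
0.13 22 0.0875
0.14 21 0.0866
0.15 1 0.0845
```

View pics/s9.png

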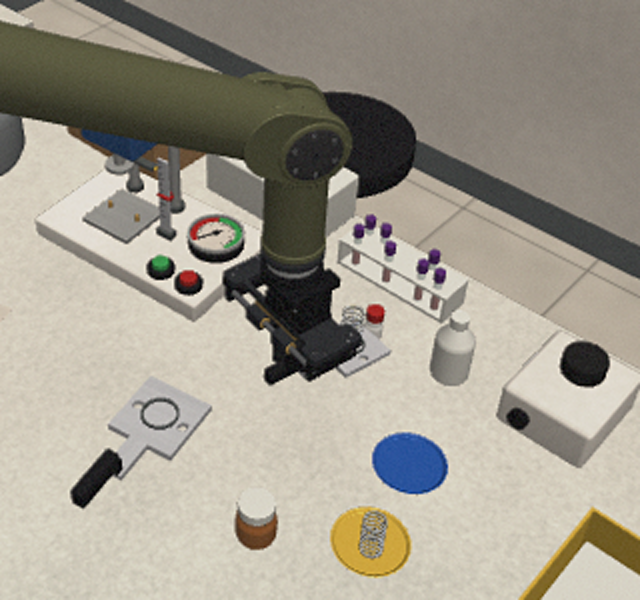

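Request:
servo_tool(dp=[[-0.5,0,0],[-0.8,0,0],[-0.9,0,0.2],[-0.9,0.3,0.4],[-0.8,0.6,0.5]], yaw=[-0.4,-0.7,-0.8,-0.7,-0.4])

```text
time: 13.4
position: [0.547, -0.1686, 0.1905]
tool_rot: [-0.085, 1.569, 0.084]
ft_force: [0.2, -1.3, -2.1]
grip_width: 0.167
```

Request:
servo_tool(dp=[[-0.4,0.8,0.5],[0,0.9,0.5],[0,0.9,0.5],[0,0.9,0.5],[0,0.9,0.4]], yaw=[0,0,0,0,0])

```text
time: 13.9
position: [0.5955, -0.0501, 0.1989]
tool_rot: [-0.085, 1.57, 0.085]
ft_force: [0.3, 0.3, -2.1]
grip_width: 0.168
```

Request:
servo_tool(dp=[[0,0.9,0.2],[0,0.7,0.1],[0,0.4,0.1],[0,0,0],[0,0,0]], yaw=[0,0,0,0,0])

```text
time: 14.4
position: [0.5998, -0.0016, 0.1991]
tool_rot: [-0.084, 1.569, 0.083]
ft_force: [-0.7, -0.9, -2.6]
grip_width: 0.167
```

```bash
python3 - <<'E'
from h import *
go([.416,.22,.128],96)
M=T("wrist");np.save("M10.npy",M)
p,d=save("wrist","w10");np.save("d10.npy",d)
p,d=save("side","s10");
E
```

```text
pos [ 0.5998 -0.0016  0.1991] ydir 96.08 t 14.4 F [-0.7 -0.9 -2.6] w 0.167
dp units [ 2.83  9.6  -6.37]
yaw units 0.01 deg 0.08
```

View pics/w10.png

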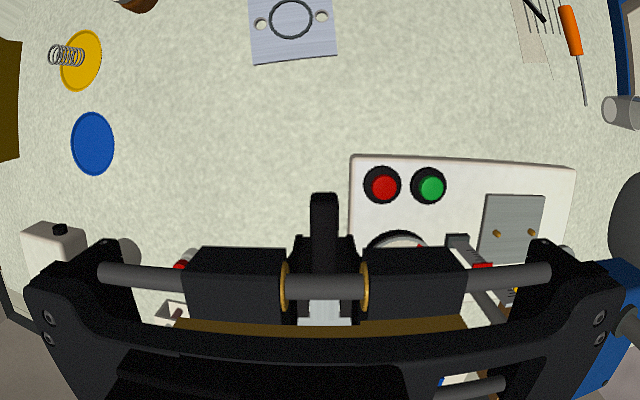

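View pics/s10.png

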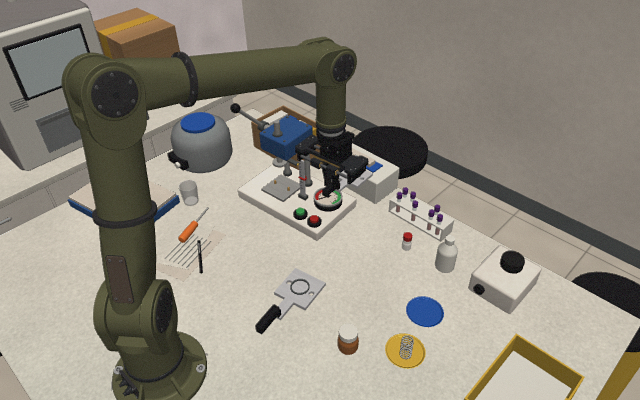

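```bash
python3 - <<'E'
from h import *
p=cv2.imread("pics/w10.png")[140:300,340:590];cv2.imwrite("pics/w10z.png",cv2.resize(p,None,fx=3.2,fy=3.2,interpolation=cv2.INTER_CUBIC))
E
```

```text
(no output)
```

View pics/w10z.png

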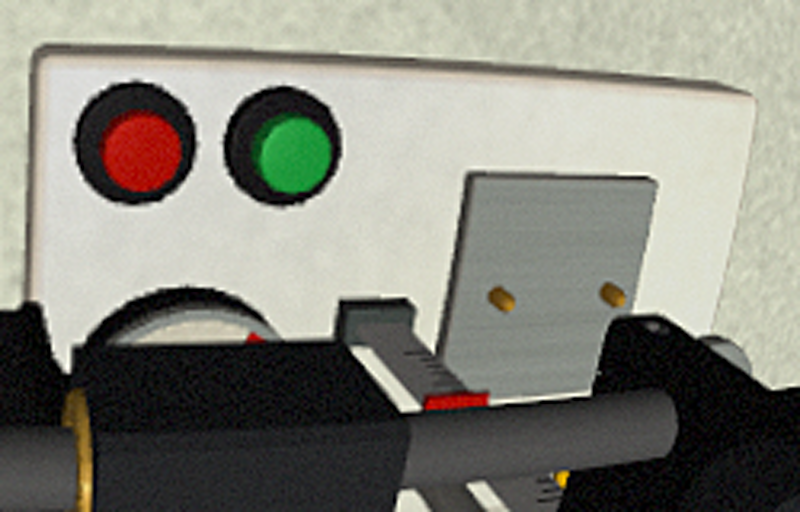

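```bash
python3 - <<'E'
from h import *
M=np.load("M10.npy");D=np.load("d10.npy")
def f(nm,a,b,z):
    u,v=340+a/3.2-.3,140+b/3.2-.3;w=onz("wrist",u,v,z,M);dd=D[int(round(v)),int(round(u))]
    i=info("wrist");print(nm,w.round(4),"depth pt",atd("wrist",u,v,dd,M).round(4));return w
p1=f("pegR base",495,292,.062);p2=f("pegL base",607,288,.062)
t1=f("pegR tip",508,306,.074);t2=f("pegL tip",620,301,.074)
c1=f("cornR",469,174,.062);c2=f("cornL",656,180,.062)
f("red",142,152,.075);f("green",296,154,.075);f("basefrontR",36,50,.045);f("basefrontL",752,92,.045)
for a,b in((p1,p2),(t1,t2),(c1,c2)):
    e=(b-a)[:2];y=e/np.linalg.norm(e);x=np.array([y[1],-y[0]]);print(np.linalg.norm(e),np.degrees(np.arctan2(*x[::-1])),((a+b)[:2]/2).round(4))
e=(c2-c1)[:2];y=e/np.linalg.norm(e);x=np.array([y[1],-y[0]]);print("centre from corners",(c1+c2)[:2]/2+.048*x)
E
```

```text
pegR base [0.634  0.2192 0.062 ] depth pt [0.6327 0.2166 0.0657]
pegL base [0.6282 0.2779 0.062 ] depth pt [0.6267 0.2738 0.0667]
pegR tip [0.6351 0.2189 0.074 ] depth pt [0.6349 0.2185 0.0745]
pegL tip [0.6293 0.2768 0.074 ] depth pt [0.6292 0.2765 0.0744]
cornR [0.5884 0.1931 0.062 ] depth pt [0.5892 0.1958 0.0577]
cornL [0.5797 0.2894 0.062 ] depth pt [0.5826 0.3042 0.0458]
red [0.5921 0.0615 0.075 ] depth pt [0.5938 0.0632 0.0677]
green [0.5866 0.1152 0.075 ] depth pt [0.5883 0.1184 0.0671]
basefrontR [0.5667 0.0255 0.045 ] depth pt [0.57   0.028  0.0199]
basefrontL [0.5355 0.3553 0.045 ] depth pt [0.5372 0.4014 0.0017]
0.05902039219040742 5.658103521798468 [0.6311 0.2486]
0.05825121429457999 5.697845711855685 [0.6322 0.2479]
0.09662933575078497 5.130247294225357 [0.584  0.2413]
centre from corners [0.63185432 0.24555921]
```

```bash
python3 - <<'E'
from h import *
for n,p in dict(green=[.5866,.1152,.075],red=[.5921,.0615,.075],pegR=[.635,.219,.074],pegL=[.629,.277,.074],ring=[.6298,-.212,.012],baseFR=[.5667,.0255,.045],ball=[.574,.362,.334]).items(): print(n,"side",proj("side",np.array(p)).round(1),"top",proj("top",np.array(p)).round(1))
d=np.load("side_d.npy");
for u,v in((300,212),(313.5,220),(274,182),(318,236)): print(atd("side",u,v,d[v if isinstance(v,int) else int(v),int(u)]).round(4))
E
```

```text
green side [299.9 208.6] top [292.9 189.4]
red side [313.7 215.9] top [309.2 187.7]
pegR side [288.1 186.7] top [261.8 175.1]
pegL side [274.6 179.9] top [244.3 177. ]
ring side [392.4 270.4] top [388.3 179.9]
baseFR side [316.6 233.2] top [320.2 196.6]
ball side [235.2 107.9] top [190.2 178.1]
[0.5831 0.1117 0.0656]
[0.5826 0.0532 0.0699]
[0.6225 0.2731 0.071 ]
[0.575  0.0282 0.0252]
```

```bash
python3 - <<'E'
import cv2
p=cv2.imread("pics/side0.png")[130:250,220:380];cv2.imwrite("pics/s0zz.png",cv2.resize(p,None,fx=5,fy=5,interpolation=cv2.INTER_CUBIC))
E
```

```text
(no output)
```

View pics/s0zz.png

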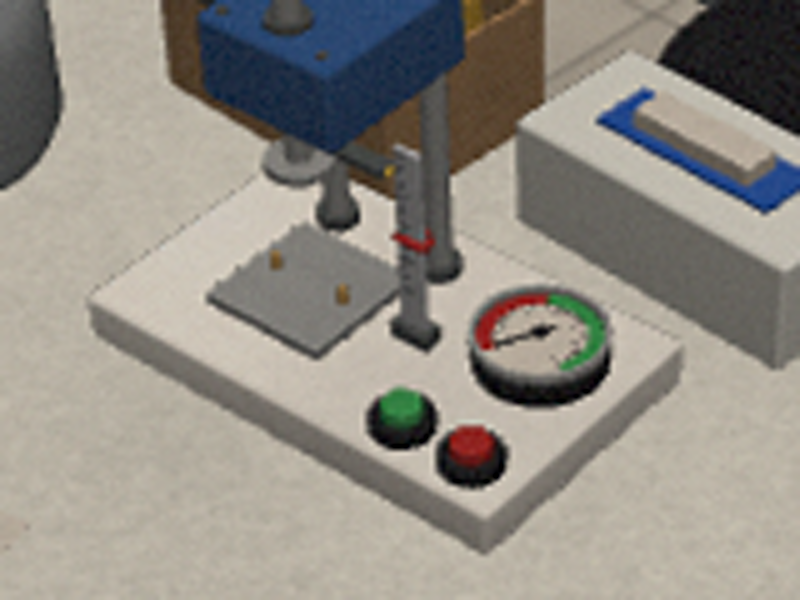

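Request:
servo_tool(dp=[[0,0,-0.5],[0,0,-0.9],[0,0.2,-1],[0,0.5,-1],[0,0.8,-1]], yaw=[0.1,0,0,0,0])

```text
time: 15.0
position: [0.486, 0.0236, 0.199]
tool_rot: [-0.072, 1.569, 0.071]
ft_force: [-0.6, 1.6, -3.0]
grip_width: 0.166
```

Request:
servo_tool(dp=[[0.2,0.9,-0.9],[0.4,1,-0.6],[0.5,1,-0.24],[0.5,1,0],[0.5,1,0]], yaw=[0,0,0,0,0])

```text
time: 15.5
position: [0.432, 0.1439, 0.1464]
tool_rot: [-0.072, 1.569, 0.075]
ft_force: [0.0, -0.0, -2.3]
grip_width: 0.17
```

Request:
servo_tool(dp=[[0.5,1,0],[0.4,0.9,0],[0.3,0.8,0],[0.06,0.5,0],[0,0.22,0]], yaw=[0,0,0,0,0])

```text
time: 16.0
position: [0.4238, 0.2299, 0.115]
tool_rot: [-0.076, 1.569, 0.076]
ft_force: [1.0, 0.3, -3.2]
grip_width: 0.167
```

Request:
servo_tool(dp=[[0,0,0],[0,0,0],[0,0,0],[0,0,0],[0,0,0]], yaw=[0,0,0,0,0])

```text
time: 16.5
position: [0.4239, 0.2288, 0.1152]
tool_rot: [-0.075, 1.569, 0.075]
ft_force: [-0.9, 0.0, -3.2]
grip_width: 0.168
```

```bash
python3 - <<'E'
from h import *
go([.421,.2262,.094],95.5)
p,d=save("side","s11",(220,80,380,200),5);np.save("ds11.npy",d)
s,R=tool()
P=np.array([[*atd("side",u,v,d[v,u])] for v in range(120,240) for u in range(200,330) if d[v,u]>0])
L=(P-s["position"])@R
k=(abs(L[:,1])<.045)&(L[:,2]>.06)&(L[:,2]<.17)&(P[:,2]>.07);L=L[k];P=P[k]
for a in np.arange(.07,.16,.01):
  q=L[(L[:,2]>a)&(L[:,2]<a+.01)&(abs(L[:,1])>.022)];print(round(a,2),len(q),np.round(np.median(s["position"][2]-q[:,0]),4) if len(q) else None)
q=L[(L[:,0]<-.02)&(abs(L[:,1])<.022)];print("spring",len(q),np.percentile(q,[2,50,98],axis=0).round(3), s["position"][2]-q[:,0].min())
E
```

```text
pos [0.4239 0.2288 0.1152] ydir 95.46 t 16.5 F [-0.9  0.  -3.2] w 0.168
dp units [ 0.85 -0.09 -0.12]
yaw units -0.01 deg -0.04
0.07 15 0.1117
0.08 18 0.1119
0.09 19 0.1106
0.1 9 0.1113
0.11 20 0.1098
0.12 11 0.1101
0.13 20 0.1091
0.14 15 0.1089
0.15 1 0.1032
spring 36 [[-0.061 -0.015  0.108]
 [-0.049 -0.009  0.117]
 [-0.022  0.014  0.128]] 0.17599834958878763
```

View pics/s11.png

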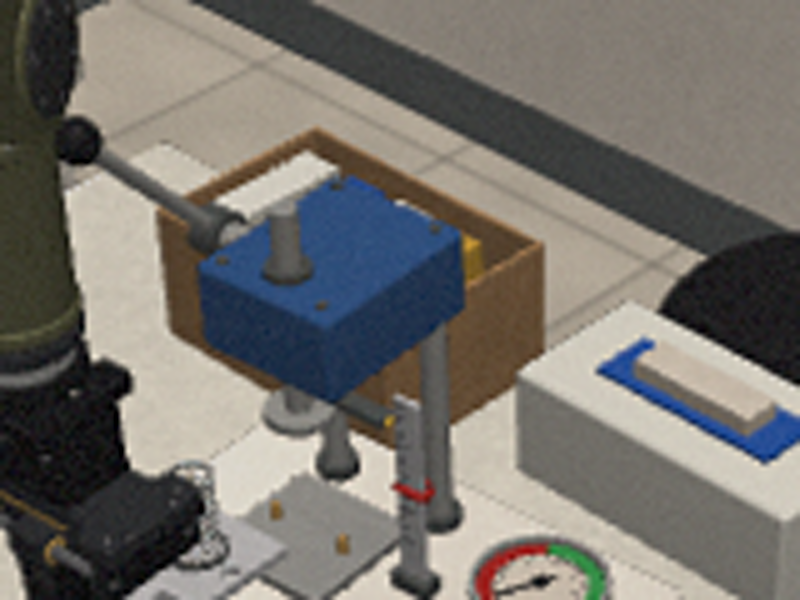

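Request:
servo_tool(dp=[[0.2,-0.09,0],[0.3,0,0],[0.3,0,0],[0.16,0,0],[0,0,0]], yaw=[0,0,0,0,0])

```text
time: 17.05
position: [0.4232, 0.2265, 0.09]
tool_rot: [-0.076, 1.571, 0.074]
ft_force: [-0.9, -0.2, -1.1]
grip_width: 0.167
```

Request:
servo_tool(dp=[[0,0,0.2],[0,0,0.4],[0,0,0.5],[0,0,0.3],[0,0,0.1]], yaw=[0,0,0,0,0])

```text
time: 17.55
position: [0.4628, 0.2304, 0.0912]
tool_rot: [-0.075, 1.569, 0.074]
ft_force: [-0.3, -1.0, -1.5]
grip_width: 0.172
```

```bash
python3 - <<'E'
from h import *
go([.5205,.2358,.091],95.5)
p,d=save("side","s12",(220,80,380,200),5)
E
```

```text
pos [0.4628 0.2304 0.0912] ydir 95.44 t 17.55 F [-0.3 -1.  -1.5] w 0.172
dp units [ 0.01 -0.    2.32]
yaw units -0.01 deg -0.06
```

View pics/s12.png

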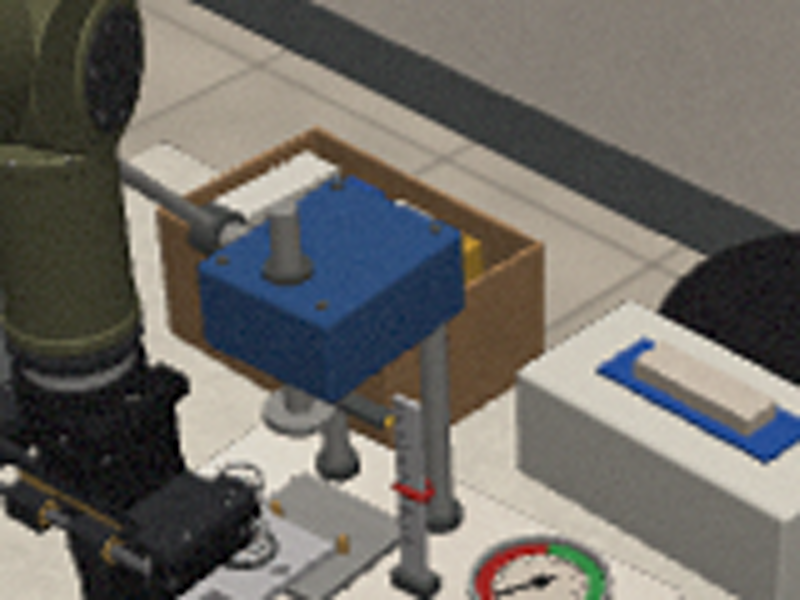

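Request:
servo_tool(dp=[[0,0,0.3],[0,0,0.5],[0,0,0.6],[0,0,0.5],[0,0,0.32]], yaw=[0,0,0,0,0])

```text
time: 18.1
position: [0.518, 0.2358, 0.091]
tool_rot: [-0.075, 1.569, 0.075]
ft_force: [0.3, 0.1, -2.3]
grip_width: 0.164
```

Request:
servo_tool(dp=[[0,0,0.1],[0,0,0],[0,0,0],[0,0,0],[0,0,0]], yaw=[0,0,0,0,0])

```text
time: 18.6
position: [0.5186, 0.2362, 0.0911]
tool_rot: [-0.075, 1.57, 0.076]
ft_force: [-0.1, 0.3, -2.8]
grip_width: 0.167
```

```bash
python3 - <<'E'
from h import *
go([.5205,.2358,.091],95.5)
p,d=save("side","s13",(220,80,380,200),5)
M=T("wrist");p,d=save("wrist","w13");np.save("M13.npy",M)
E
```

```text
pos [0.5186 0.2362 0.0911] ydir 95.52 t 18.6 F [-0.1  0.3 -2.8] w 0.167
dp units [ 0.   -0.02  0.07]
yaw units 0.0 deg 0.02
```

View pics/s13.png

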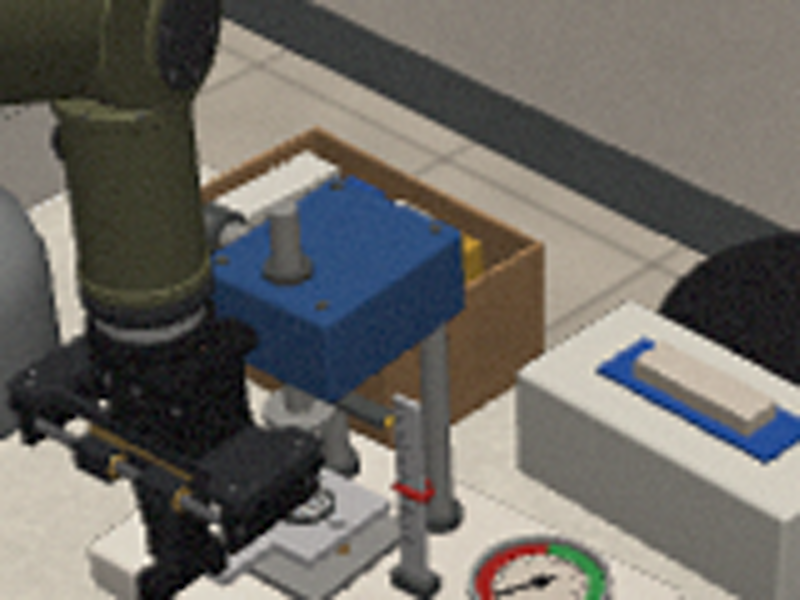

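View pics/w13.png

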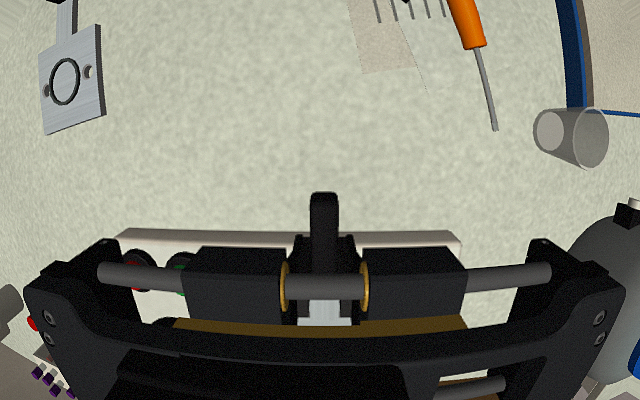

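```bash
python3 - <<'E'
from h import *
p,d=save("side","s14");q=p[165:205,260:310]
cv2.imwrite("pics/s14z.png",cv2.resize(q,None,fx=16,fy=14.9,interpolation=cv2.INTER_CUBIC)[:,:,::-1])
C=np.array([.6315,.2465]);a=np.radians(5.5);tx=np.array([np.cos(a),np.sin(a)]);ty=np.array([-tx[1],tx[0]])
def pz(x,y,z):
    u=proj("side",np.append(C+x*tx+y*ty,z));return ((u-[260,165])*[16,14.9]).round().tolist()
print("plate corners(top,z.0863): RL",pz(-.04,-.04,.088),"RR",pz(.04,-.04,.085),"LR",pz(.04,.04,.085),"holeR",pz(0,-.029,.0863),"ring c",pz(0,0,.09))
print("platform corners FR",pz(-.048,-.048,.062),"RR",pz(.048,-.048,.062),"pegR tip",pz(0,-.029,.074))
E
```

```text
plate corners(top,z.0863): RL [356.0, 393.0] RR [621.0, 215.0] LR [325.0, 78.0] holeR [449.0, 283.0] ring c [339.0, 219.0]
platform corners FR [367.0, 521.0] RR [681.0, 292.0] pegR tip [452.0, 328.0]
```

View pics/s14z.png

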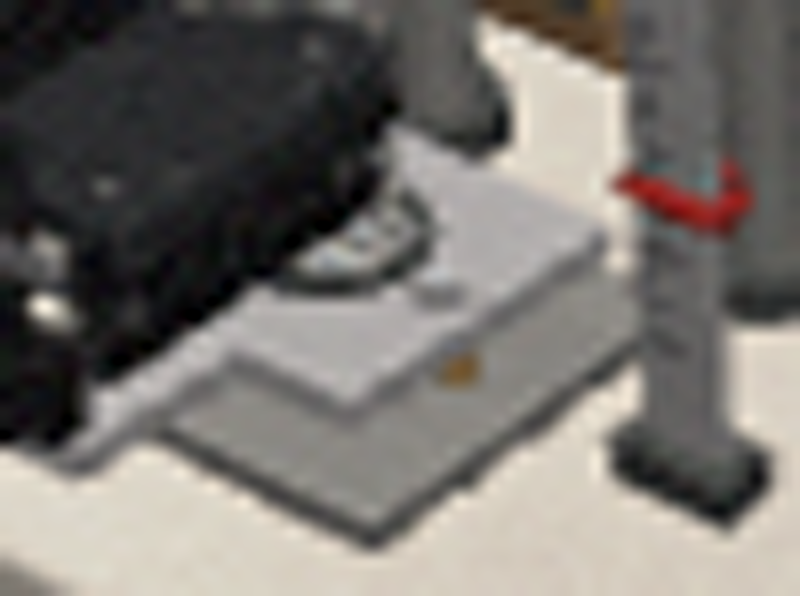

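Request:
servo_tool(dp=[[0,-0.05,0.04],[0,-0.045,0.035],[0,0,0],[0,0,0],[0,0,0]], yaw=[0,0,0,0,0])

```text
time: 19.25
position: [0.5211, 0.2339, 0.091]
tool_rot: [-0.075, 1.569, 0.075]
ft_force: [-0.7, 0.4, -2.6]
grip_width: 0.168
```

Request:
servo_tool(dp=[[0.1,0,0],[0.15,0,0],[0.1,0,0],[0,0,0],[0,0,0]], yaw=[0,0,0,0,0])

```text
time: 19.75
position: [0.5212, 0.2341, 0.0823]
tool_rot: [-0.075, 1.569, 0.076]
ft_force: [1.0, 0.2, -2.3]
grip_width: 0.167
```

```bash
python3 - <<'E'
from h import *
go([.5205,.2338,.069],95.5)
p,d=save("side","s15");q=p[165:205,260:310]
cv2.imwrite("pics/s15z.png",cv2.resize(q,None,fx=16,fy=14.9,interpolation=cv2.INTER_CUBIC)[:,:,::-1])
E
```

```text
pos [0.5212 0.2341 0.0823] ydir 95.51 t 19.75 F [ 1.   0.2 -2.3] w 0.167
dp units [ 0.53 -0.01 -0.03]
yaw units 0.0 deg 0.01
```

View pics/s15z.png

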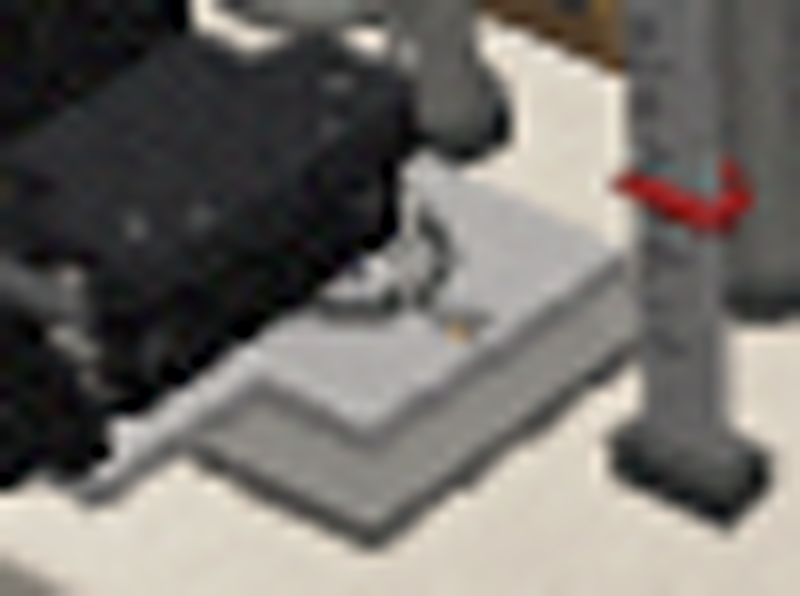

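Request:
servo_tool(dp=[[0.08,0,0],[0.08,0,0],[0.08,0,0],[0.06,0,0],[0,0,0]], yaw=[0,0,0,0,0])

```text
time: 20.3
position: [0.5212, 0.2342, 0.0746]
tool_rot: [-0.075, 1.569, 0.076]
ft_force: [1.3, 1.5, -2.3]
grip_width: 0.169
```

```bash
python3 - <<'E'
from h import *
go([.5205,.2338,.069],95.5)
p,d=save("side","s16");q=p[165:205,260:310]
cv2.imwrite("pics/s16z.png",cv2.resize(q,None,fx=16,fy=14.9,interpolation=cv2.INTER_CUBIC)[:,:,::-1])
E
```

```text
pos [0.5212 0.2342 0.0746] ydir 95.52 t 20.3 F [ 1.3  1.5 -2.3] w 0.169
dp units [ 0.23 -0.01 -0.03]
yaw units 0.0 deg 0.02
```

View pics/s16z.png

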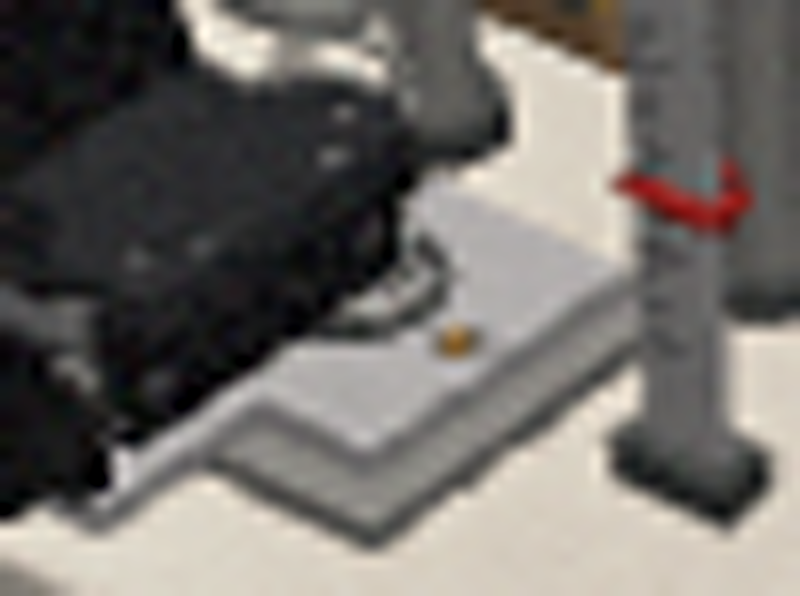

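Request:
servo_tool(dp=[[0.07,0,0],[0.07,0,0],[0.05,0,0],[0,0,0],[0,0,0]], yaw=[0,0,0,0,0])

```text
time: 20.85
position: [0.521, 0.234, 0.07]
tool_rot: [-0.075, 1.57, 0.076]
ft_force: [0.8, 2.0, -0.3]
grip_width: 0.166
```

```bash
python3 - <<'E'
from h import *
go([.5205,.2338,.069],95.5)
p,d=save("side","s17");q=p[165:205,260:310]
cv2.imwrite("pics/s17z.png",cv2.resize(q,None,fx=16,fy=14.9,interpolation=cv2.INTER_CUBIC)[:,:,::-1])
E
```

```text
pos [0.521 0.234 0.07 ] ydir 95.51 t 20.85 F [ 0.8  2.  -0.3] w 0.166
dp units [ 0.04 -0.01 -0.02]
yaw units 0.0 deg 0.01
```

View pics/s17z.png

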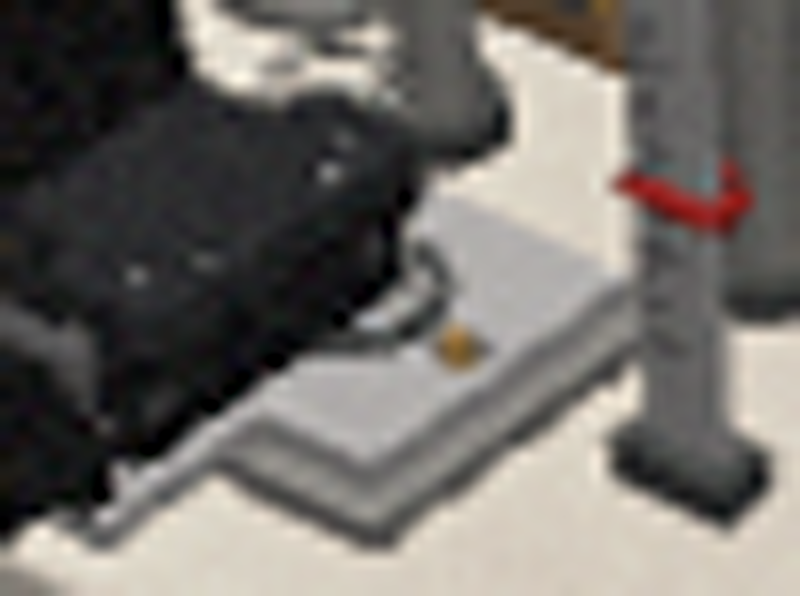

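Request:
servo_tool(dp=[[0.03,0,0],[0,0,0],[0,0,0],[0,0,0],[0,0,0]], yaw=[0,0,0,0,0], fingers=0.4, grip_force=20)

```text
time: 21.4
position: [0.5212, 0.2337, 0.0693]
tool_rot: [-0.075, 1.569, 0.075]
ft_force: [-0.3, -0.6, -0.2]
grip_width: 0.393
```

```bash
python3 - <<'E'
from h import *
go([.5205,.2338,.069],95.5)
p,d=save("side","s18");q=p[165:205,260:310]
cv2.imwrite("pics/s18z.png",cv2.resize(q,None,fx=16,fy=14.9,interpolation=cv2.INTER_CUBIC)[:,:,::-1])
E
```

```text
pos [0.5212 0.2337 0.0693] ydir 95.49 t 21.4 F [-0.3 -0.6 -0.2] w 0.393
dp units [ 0.01  0.01 -0.03]
yaw units -0.0 deg -0.01
```

View pics/s18z.png

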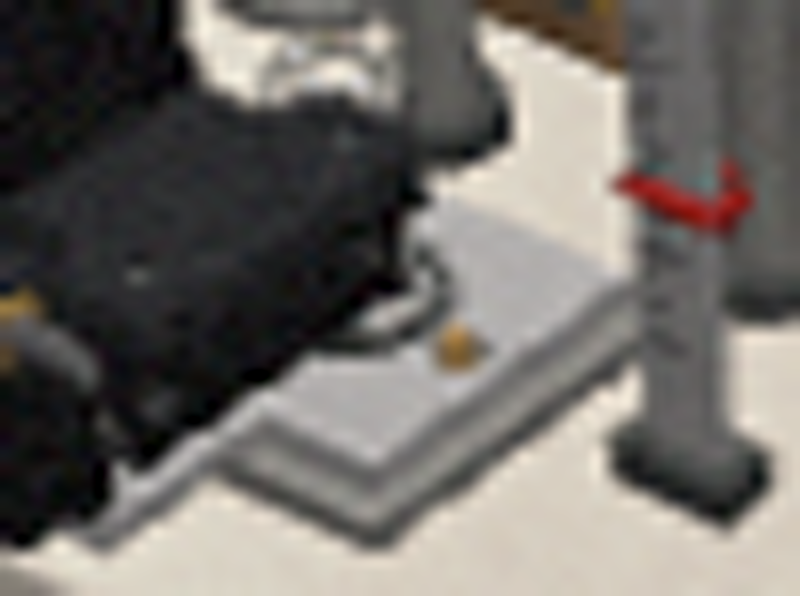

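Request:
servo_tool(dp=[[-0.4,0,0],[-0.8,0,0],[-1,0,0],[-1,0,-0.5],[-1,0,-0.5]], yaw=[0,0,0,0,0])

```text
time: 21.95
position: [0.4962, 0.2312, 0.176]
tool_rot: [-0.075, 1.569, 0.075]
ft_force: [-0.9, -0.5, -0.1]
grip_width: 0.401
```

Request:
servo_tool(dp=[[-1,0,0],[-1,0,0],[-1,0,0],[-1,0,0],[-1,0.3,0]], yaw=[0,0,0,0,0], fingers=0.65)

```text
time: 22.45
position: [0.4958, 0.2376, 0.3015]
tool_rot: [-0.073, 1.568, 0.074]
ft_force: [-0.6, 0.8, 0.0]
grip_width: 0.639
```

Request:
servo_tool(dp=[[-1,0.7,0],[-1,0.9,0],[-0.8,1,0],[-0.4,0.9,0],[0,0.5,0]], yaw=[0,0,0,0,0])

```text
time: 22.95
position: [0.4857, 0.3408, 0.3813]
tool_rot: [-0.075, 1.567, 0.079]
ft_force: [0.0, 0.8, -0.6]
grip_width: 0.644
```

```bash
python3 - <<'E'
from h import *
go([.573,.361,.40],95.5)
M=T("wrist");np.save("M19.npy",M)
p,d=save("side","s19");np.save("ds19.npy",d);q=p[120:220,225:355]
cv2.imwrite("pics/s19z.png",cv2.resize(q,None,fx=6,fy=6,interpolation=cv2.INTER_CUBIC)[:,:,::-1])
p,d=save("wrist","w19");np.save("d19.npy",d)
E
```

```text
pos [0.4857 0.3408 0.3813] ydir 95.64 t 22.95 F [ 0.   0.8 -0.6] w 0.644
dp units [-0.74  0.46  3.56]
yaw units 0.02 deg 0.14
```

View pics/s19z.png

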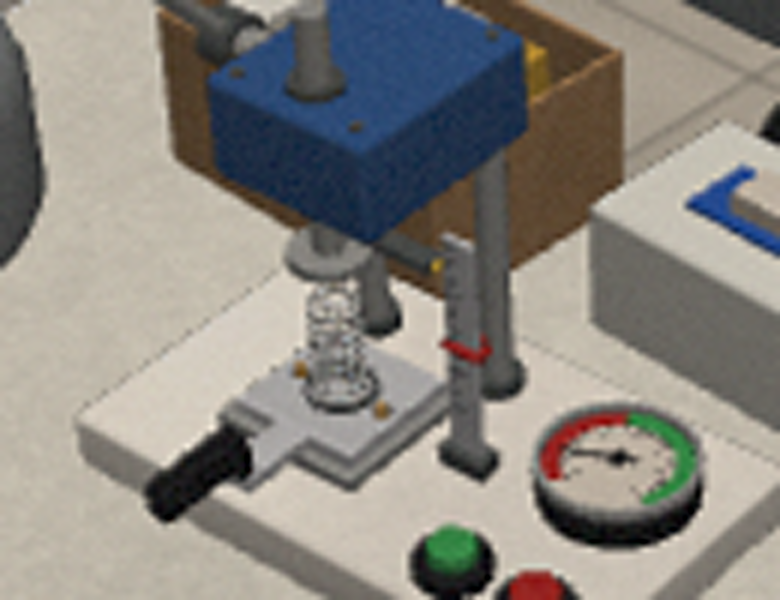

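View pics/w19.png

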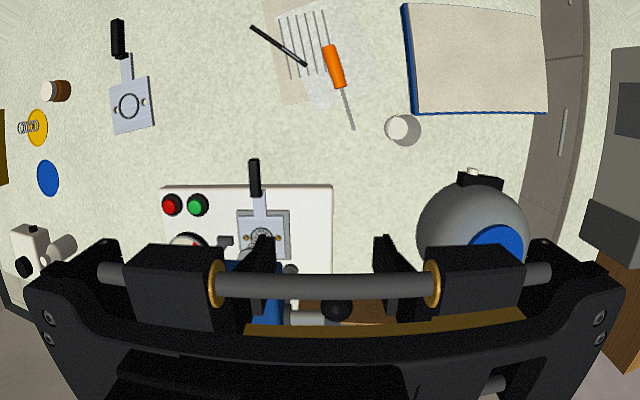

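```bash
python3 - <<'E'
from h import *
M=np.load("M19.npy")
p=cv2.imread("pics/w19.png")[270:340,270:400];cv2.imwrite("pics/w19z.png",cv2.resize(p,None,fx=6,fy=6,interpolation=cv2.INTER_CUBIC))
print(onz("wrist",336,307,.334,M).round(4))
# expected from C
C=np.array([.6315,.2450]);a=np.radians(5.5);tx=np.array([np.cos(a),np.sin(a)]);ty=np.array([-tx[1],tx[0]])
hub=np.append(C+.06*tx+.12*ty,.215);th=np.radians(48);ball=hub+np.append(-.16*np.cos(th)*tx,.16*np.sin(th));print("hub",hub.round(4),"ball",ball.round(4),proj("side",ball),proj("wrist",ball,M))
E
```

```text
[0.5779 0.3618 0.334 ]
hub [0.6797 0.3702 0.215 ] ball [0.5732 0.3599 0.3339] [235.37666312 108.26351336] [334.60712995 302.69686546]
```

View pics/w19z.png

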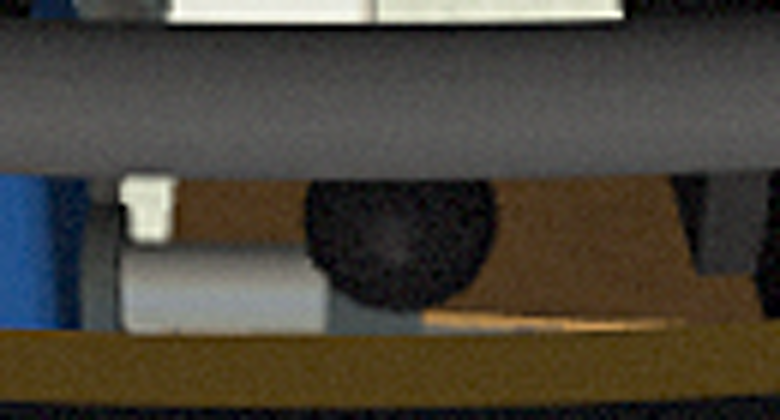

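Request:
servo_tool(dp=[[0,0.17,0.6],[0,0.2,0.9],[0,0.1,1],[0,0,0.8],[0,0,0.34]], yaw=[0,0,0,0,0])

```text
time: 23.55
position: [0.577, 0.3564, 0.3777]
tool_rot: [-0.075, 1.571, 0.07]
ft_force: [0.8, -0.2, 0.4]
grip_width: 0.65
```

Request:
servo_tool(dp=[[0.4,0,0],[0.8,0,0],[0.8,0,0],[0.5,0,0],[0.1,0,0]], yaw=[0,0,0,0,0])

```text
time: 24.05
position: [0.5737, 0.3585, 0.3124]
tool_rot: [-0.077, 1.573, 0.075]
ft_force: [0.4, 0.0, 0.3]
grip_width: 0.649
```

```bash
python3 - <<'E'
from h import *
go([.575,.3615,.315],95.5)
p,d=save("wrist","w20",(200,200,440,360),3)
p,d=save("side","s20",(200,60,330,160),6)
E
```

```text
pos [0.5737 0.3585 0.3124] ydir 95.52 t 24.05 F [0.4 0.  0.3] w 0.649
dp units [-0.1   0.12  0.06]
yaw units 0.0 deg 0.02
```

View pics/w20.png

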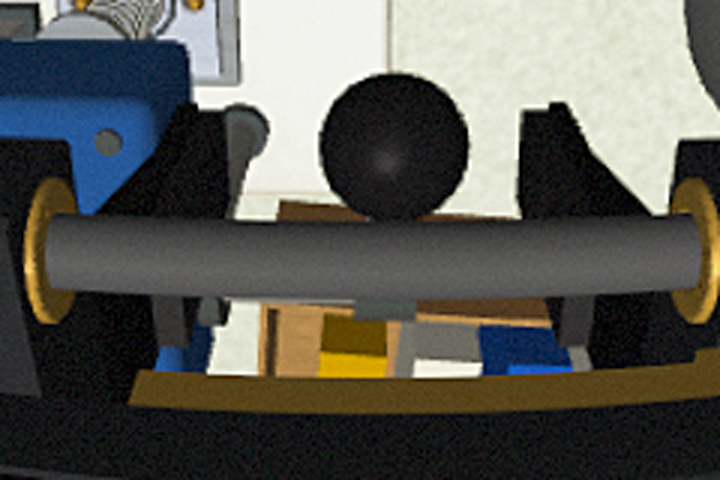

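View pics/s20.png

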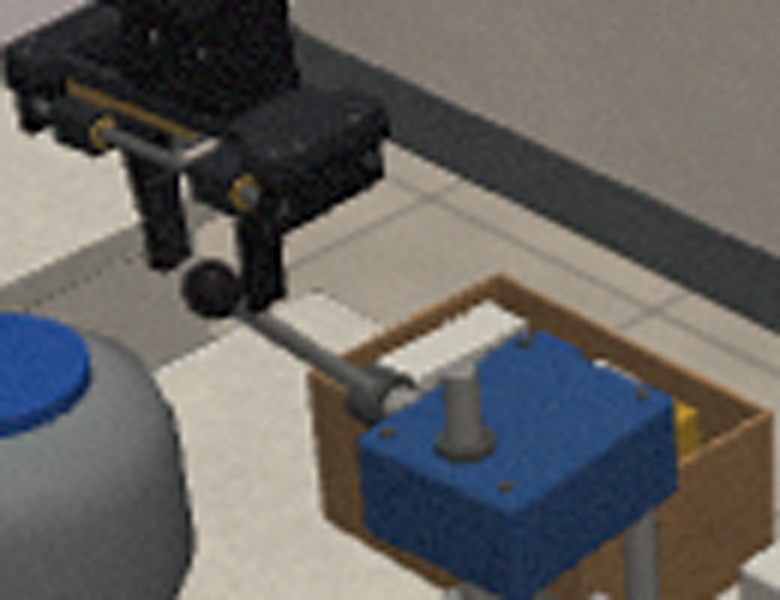

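```bash
python3 - <<'E'
from h import *
M=T("wrist");r=ray("wrist",331.7,249)
for R_ in (.185,.188,.192): 
    w=M[:3,:3]@(r*R_)+M[:3,3];s,R=tool();print(R_,w.round(4),"tool",(R.T@(w-s["position"])).round(4))
E
```

```text
0.185 [0.5752 0.3641 0.3355] tool [-0.0211  0.0052  0.001 ]
0.188 [0.5764 0.3643 0.3328] tool [-0.0184  0.0053  0.0022]
0.192 [0.5781 0.3646 0.3292] tool [-0.0148  0.0053  0.004 ]
```

Request:
servo_tool(dp=[[0,0.1,0.07],[0,0.1,0],[0,0,0],[0,0,0],[0,0,0]], yaw=[0,0,0,0,0], fingers=0, grip_force=40)

```text
time: 24.65
position: [0.5769, 0.3629, 0.3143]
tool_rot: [-0.076, 1.569, 0.073]
ft_force: [-0.8, 0.5, -1.1]
grip_width: 0.281
```

```bash
python3 - <<'E'
from h import *
go([.5765,.364,.314],95.5)
p,d=save("wrist","w21",(200,200,440,360),3)
E
python3 - <<'E'
# marker height
import sys;sys.path.insert(0,'.')
from h import *
p=cv2.imread("pics/s19.png")[150:205,285:320];cv2.imwrite("pics/s19m.png",cv2.resize(p,None,fx=14,fy=14,interpolation=cv2.INTER_CUBIC)[:600])
E
```

```text
pos [0.5769 0.3629 0.3143] ydir 95.45 t 24.65 F [-0.8  0.5 -1.1] w 0.281
dp units [ 0.01  0.04 -0.01]
yaw units -0.01 deg -0.05
```

View pics/w21.png

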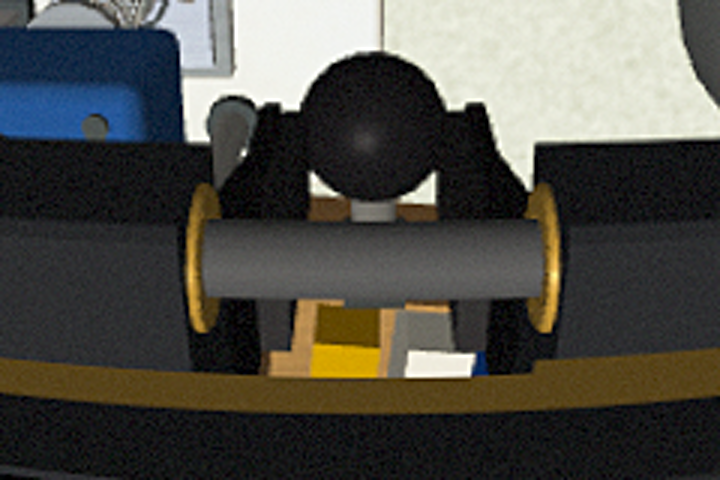

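View pics/s19m.png

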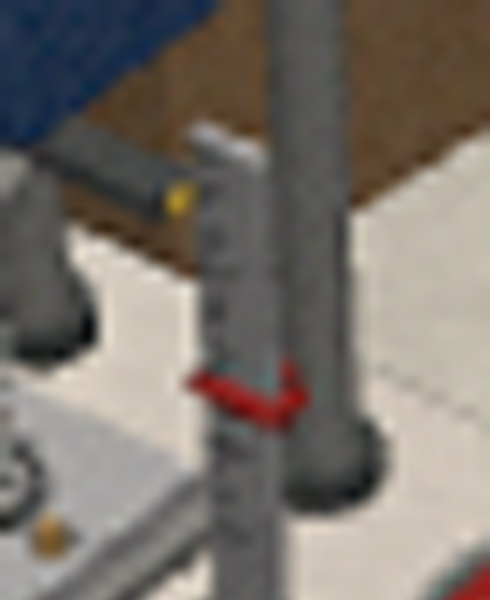

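```bash
python3 - <<'E'
from h import *
M=T("wrist");s,R=tool()
r=ray("wrist",324.1,242.3)
for R_ in (.185,.19,.195): 
    w=M[:3,:3]@(r*R_)+M[:3,3];print(R_,w.round(4),"tool",(R.T@(w-s["position"])).round(4))
p,d=save("side","s22",(200,60,330,160),6)
print(ctrl.get_state()["grip_width"])
E
```

```text
0.185 [0.5742 0.3634 0.3336] tool [-0.0194  0.0007 -0.0027]
0.19 [0.5762 0.3636 0.329 ] tool [-0.0148  0.0007 -0.0006]
0.195 [0.5782 0.3638 0.3245] tool [-0.0103  0.0007  0.0014]
0.2709616457505876
```

View pics/s22.png

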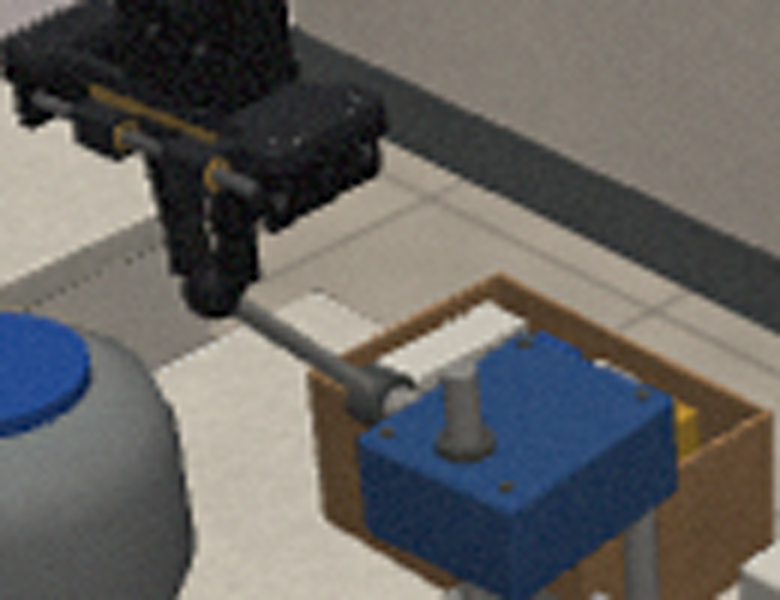

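```bash
python3 - <<'E'
from h import *
M=T("wrist");s,R=tool();print(s["grip_width"],s["position"].round(4))
p,d=ctrl.get_image("wrist")
P=[]
for v in range(205,275):
  for u in range(285,365):
    if d[v,u]>0: P.append(R.T@(atd("wrist",u,v,d[v,u],M)-s["position"]))
P=np.array(P);k=(P[:,0]>-.06)&(P[:,0]<.02);P=P[k]
b=P[abs(P[:,1])<.012]
print(len(b),b.min(0).round(4),b.max(0).round(4))
# fit sphere r=.015
from scipy.optimize import least_squares
c=np.array([-.019,0,0])
for it in range(5):
    q=P[np.abs(np.linalg.norm(P-c,axis=1)-.015)<.004]
    c=least_squares(lambda c:np.linalg.norm(q-c,axis=1)-.015,c).x
print(len(q),c.round(4))
f=P[(abs(P[:,1])>.0135)];print(len(f),np.percentile(f,[1,25,50,75,99],axis=0).round(4))
np.save("d23.npy",d)
E
```

```text
0.2709616457505876 [0.5768 0.363  0.3142]
2033 [-0.0564 -0.012  -0.0189] [0.02   0.012  0.0408]
1990 [-0.0206  0.0004 -0.0033]
773 [[-0.0598 -0.0197 -0.0115]
 [-0.052  -0.016  -0.0108]
 [-0.0442  0.0142 -0.0099]
 [-0.0355  0.0174 -0.0093]
 [-0.0257  0.0209 -0.0086]]
```

```bash
python3 - <<'E'
from h import *
w=onz("side",298.9,164.3,.172);print("pointer tip",w)
C=np.array([.6315,.245]);a=np.radians(5.5);tx=np.array([np.cos(a),np.sin(a)]);ty=np.array([-tx[1],tx[0]])
print("tester coords",(w[:2]-C)@tx,(w[:2]-C)@ty)
for z in np.arange(.118,.134,.002):
    q=w.copy();q[2]=z;m=onz("side",298.5,177.4,z);print(round(z,3),proj("side",q).round(2),"marker tester",round((m[:2]-C)@tx,4),round((m[:2]-C)@ty,4))
E
```

```text
pointer tip [0.65391124 0.18275067 0.172     ]
tester coords 0.016341728462089977 -0.0641107648142671
0.118 [299.65 178.07] marker tester 0.0167 -0.0591
0.12 [299.62 177.57] marker tester 0.0149 -0.0608
0.122 [299.59 177.07] marker tester 0.013 -0.0625
0.124 [299.57 176.57] marker tester 0.0111 -0.0642
0.126 [299.54 176.07] marker tester 0.0093 -0.0659
0.128 [299.51 175.57] marker tester 0.0074 -0.0676
0.13 [299.48 175.06] marker tester 0.0056 -0.0692
0.132 [299.46 174.56] marker tester 0.0037 -0.0709
0.134 [299.43 174.05] marker tester 0.0018 -0.0726
```

```bash
python3 - <<'E'
from h import *
ds=[np.load("ds19.npy"),np.load("side_d.npy")];ps=[cv2.imread("pics/side0.png")[:,:,::-1],cv2.imread("pics/s19.png")[:,:,::-1]]
ds=[np.load("side_d.npy"),np.load("ds19.npy")]
for i in range(4):
    p,d=ctrl.get_image("side");ps.append(p);ds.append(d)
C=np.array([.6315,.245]);a=np.radians(5.5);tx=np.array([np.cos(a),np.sin(a)]);ty=np.array([-tx[1],tx[0]])
P=np.mean([p.astype(float) for p in ps],axis=0);D=np.median(ds,axis=0);print("std",np.std(ds,axis=0)[160:180,295:300].mean())
np.save("sidemean.npy",P);np.save("sidemed.npy",D)
for nm,rng in(("ptr",(160,170,293,303)),("mk",(172,185,296,310))):
  for v in range(rng[0],rng[1]):
    for u in range(rng[2],rng[3]):
      r,g,b=P[v,u]
      red=r>110 and g<90 and b<90; yel=r>120 and g>95 and b<85
      if (nm=="mk" and red) or (nm=="ptr" and yel):
        w=atd("side",u,v,D[v,u]);print(nm,u,v,(int(r),int(g),int(b)),D[v,u].round(4),"tester",((w[:2]-C)@tx).round(4),((w[:2]-C)@ty).round(4),"z",w[2].round(4))
E
```

```text
std 0.010514426
ptr 298 163 (122, 103, 53) 1.5909 tester 0.0184 -0.0588 z 0.1733
ptr 297 164 (168, 135, 47) 1.5912 tester 0.0151 -0.0574 z 0.1708
mk 299 176 (111, 77, 72) 1.6152 tester 0.0139 -0.0641 z 0.1278
mk 305 176 (118, 46, 44) 1.6034 tester 0.0187 -0.0848 z 0.1347
mk 299 177 (125, 29, 28) 1.6085 tester 0.0084 -0.0688 z 0.1296
mk 300 177 (143, 33, 32) 1.6085 tester 0.0104 -0.0713 z 0.1295
mk 301 177 (136, 52, 51) 1.6086 tester 0.0124 -0.0736 z 0.1294
mk 301 178 (133, 30, 28) 1.606 tester 0.0093 -0.0762 z 0.1286
mk 302 178 (148, 40, 37) 1.6053 tester 0.0108 -0.079 z 0.129
mk 303 178 (135, 55, 52) 1.6055 tester 0.0128 -0.0813 z 0.1288
mk 304 178 (124, 73, 72) 1.6073 tester 0.0158 -0.0828 z 0.1276
mk 305 178 (147, 40, 37) 1.6072 tester 0.0177 -0.0853 z 0.1277
mk 306 178 (125, 28, 24) 1.6099 tester 0.0213 -0.0863 z 0.1259
mk 303 179 (131, 25, 23) 1.6039 tester 0.0103 -0.0834 z 0.1275
mk 304 179 (136, 36, 31) 1.6017 tester 0.011 -0.0869 z 0.1288
```

```bash
python3 - <<'E'
import numpy as np
d=np.array([0,.03,.09,.17,.25,.33,.41,.49,.57,.65,.72,.77,.78,.8,.81,.82,.83,.84])
t=np.radians(48)-d
x=-160*np.cos(t);z=160*np.sin(t)
for i in range(1,len(d)): print(d[i],"dpx",round(-(z[i]-z[i-1])/25,3),"dpz",round((x[i]-x[i-1])/25,3))
E
```

```text
0.03 dpx 0.131 dpz -0.141
0.09 dpx 0.274 dpz -0.269
0.17 dpx 0.389 dpz -0.333
0.25 dpx 0.414 dpz -0.301
0.33 dpx 0.437 dpz -0.267
0.41 dpx 0.457 dpz -0.231
0.49 dpx 0.474 dpz -0.194
0.57 dpx 0.488 dpz -0.155
0.65 dpx 0.499 dpz -0.116
0.72 dpx 0.443 dpz -0.068
0.77 dpx 0.319 dpz -0.03
0.78 dpx 0.064 dpz -0.004
0.8 dpx 0.128 dpz -0.006
0.81 dpx 0.064 dpz -0.002
0.82 dpx 0.064 dpz -0.001
0.83 dpx 0.064 dpz -0.001
0.84 dpx 0.064 dpz -0.0
```

Request:
servo_tool(dp=[[0.13,0,-0.14],[0.27,0,-0.27],[0.39,0,-0.33],[0.41,0,-0.3],[0.44,0,-0.27]], yaw=[0,0,0,0,0])

```text
time: 25.5
position: [0.5423, 0.3598, 0.2757]
tool_rot: [-0.075, 1.571, 0.076]
ft_force: [-6.4, -7.4, 11.4]
grip_width: 0.185
```

```bash
cat > lev.py <<'E'
from h import *
from scipy.optimize import least_squares
def ballfit(n="lv"):
    M=T("wrist");s,R=tool();p,d=ctrl.get_image("wrist")
    P=np.array([R.T@(atd("wrist",u,v,d[v,u],M)-s["position"]) for v in range(195,285) for u in range(275,375) if d[v,u]>0])
    P=P[(P[:,0]>-.06)&(P[:,0]<.03)&(abs(P[:,1])<.02)];c=np.array([-.019,0,-.003])
    for it in range(6):
        q=P[np.abs(np.linalg.norm(P-c,axis=1)-.015)<.004]
        c=least_squares(lambda c:np.linalg.norm(q-c,axis=1)-.015,c).x
    w=s["position"]+R@c
    th=np.arcsin((w[2]-.2159)/.16)
    print("t",s["time"],"TCP",s["position"].round(4),"F",s["ft_force"].round(1),"ball tool",c.round(4),len(q),"world",w.round(4),"lever(rad)",(np.radians(48)-th).round(3))
def sideview(name):
    p,d=save("side",name);q=p[150:210,270:350]
    cv2.imwrite("pics/"+name+"z.png",cv2.resize(q,None,fx=10,fy=10,interpolation=cv2.INTER_CUBIC)[:,:,::-1])
E
python3 -c "
from lev import *
ballfit();sideview('s24')"
```

```text
t 25.5 TCP [0.5423 0.3598 0.2757] F [-6.4 -7.4 11.4] ball tool [-0.0159  0.0003 -0.0025] 1603 world [0.5398 0.3599 0.2916] lever(rad) 0.345
```

View pics/s24z.png

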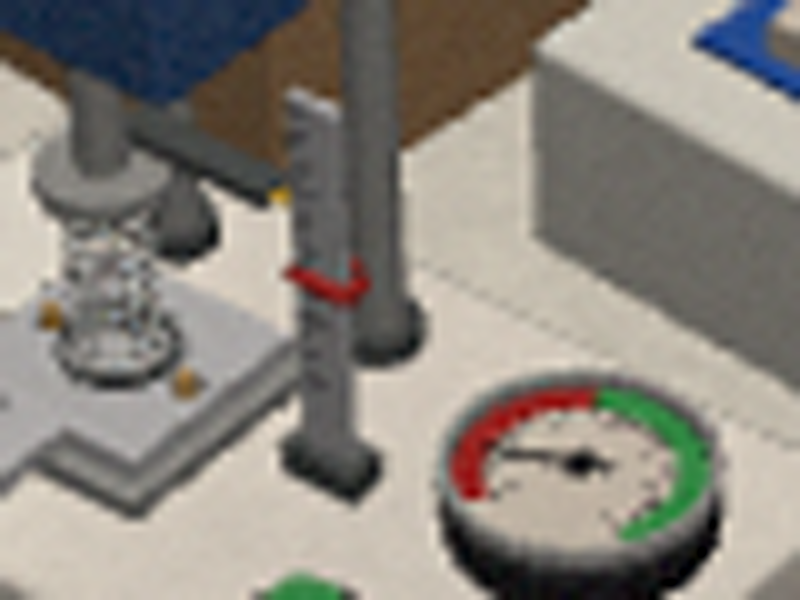

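```bash
python3 - <<'E'
from h import *
p=cv2.imread("pics/s24.png")[70:200,200:320];cv2.imwrite("pics/s24g.png",cv2.resize(p,None,fx=5,fy=4.6,interpolation=cv2.INTER_CUBIC))
save("wrist","w24",(220,190,420,340),4)
E
```

```text
(no output)
```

View pics/s24g.png

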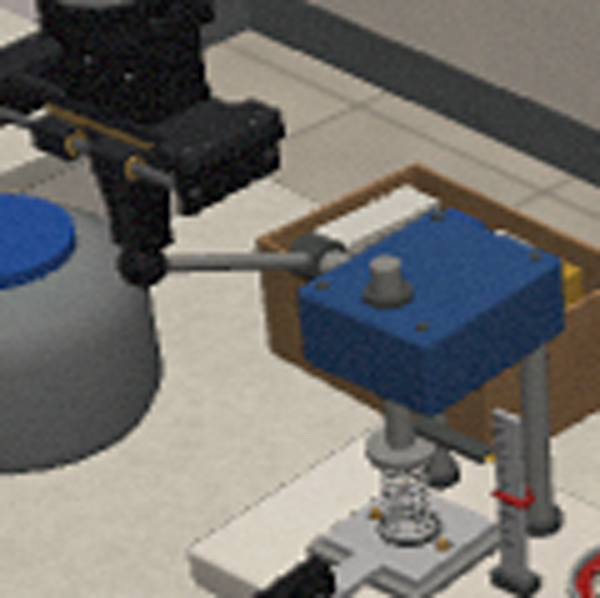

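View pics/w24.png

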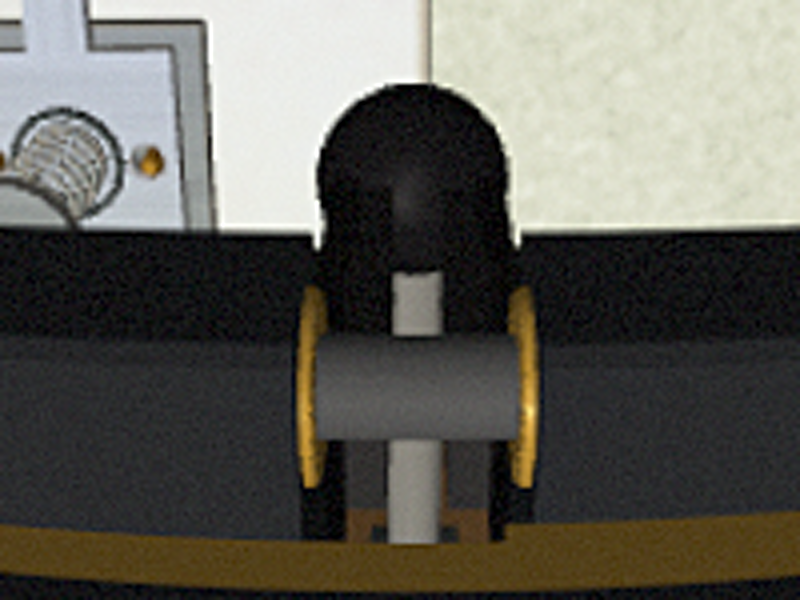

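```bash
python3 - <<'E'
from h import *
M=T("wrist");s,R=tool();print(s["grip_width"],s["position"].round(4),s["time"])
r=ray("wrist",323.7,233.7)
for R_ in (.19,.1956,.2,.205): 
    w=M[:3,:3]@(r*R_)+M[:3,3];print(R_,w.round(4),"tool",(R.T@(w-s["position"])).round(4))
C=np.array([.6315,.245]);a=np.radians(5.5);tx=np.array([np.cos(a),np.sin(a)]);ty=np.array([-tx[1],tx[0]])
hub=np.append(C+.06*tx+.12*ty,.215)
for l in (.33,.37,.41,.45):
    th=np.radians(48)-l;b=hub+np.append(-.16*np.cos(th)*tx,.16*np.sin(th));print(l,b.round(4),"side",proj("side",b).round(1),"wrist",proj("wrist",b,M).round(1),"tool",(R.T@(b-s["position"])).round(4))
E
```

```text
0.04745695860429156 [0.542  0.3606 0.2741] 25.65
0.19 [0.5366 0.3605 0.2868] tool [-0.0127  0.0004 -0.0055]
0.1956 [0.5387 0.3607 0.2816] tool [-0.0076  0.0004 -0.0033]
0.2 [0.5404 0.3609 0.2776] tool [-0.0035  0.0004 -0.0016]
0.205 [0.5423 0.361  0.273 ] tool [0.0011 0.0004 0.0003]
0.33 [0.5406 0.3568 0.2928] side [229.2 124.9] wrist [316.9 243. ] tool [-0.0187 -0.0037 -0.0019]
0.37 [0.5376 0.3565 0.2871] side [228.7 126.9] wrist [317.1 234.8] tool [-0.0131 -0.0037 -0.0049]
0.41 [0.5348 0.3562 0.2814] side [228.3 128.9] wrist [317.2 227.2] tool [-0.0073 -0.0037 -0.0076]
0.45 [0.5323 0.356  0.2755] side [227.9 131. ] wrist [317.4 220.2] tool [-0.0014 -0.0037 -0.0101]
```

```bash
python3 - <<'E'
from lev import *
sideview("s25")
p=cv2.imread("pics/s25.png")[70:200,200:320];cv2.imwrite("pics/s25g.png",cv2.resize(p,None,fx=5,fy=4.6,interpolation=cv2.INTER_CUBIC))
s=ctrl.get_state();print(s["grip_width"],s["ft_force"],s["position"])
E
```

```text
0.029066275652887493 [-1.79869829 -2.7685687   4.3782369 ] [0.54264904 0.36095849 0.27423636]
```

View pics/s25g.png

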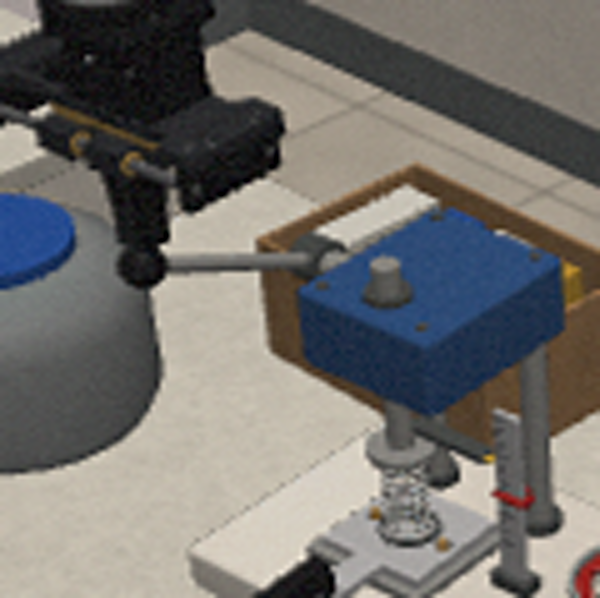

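View pics/s25z.png

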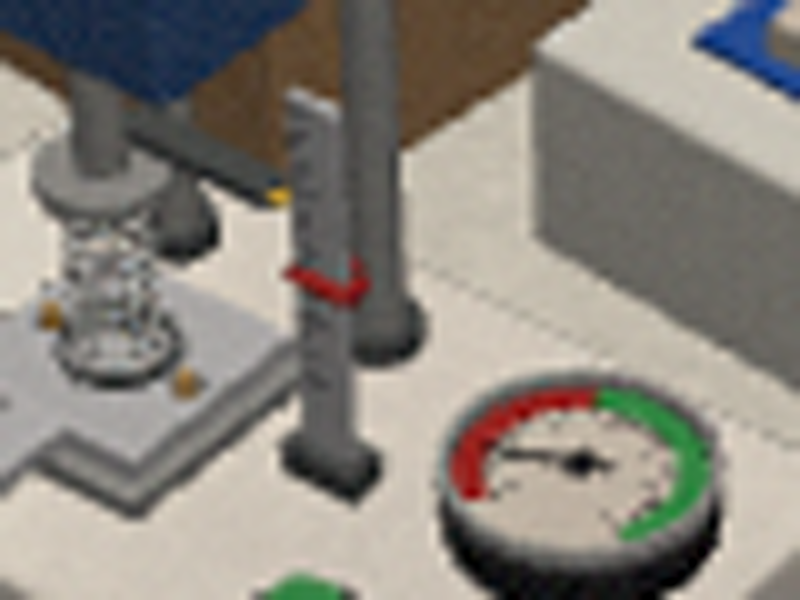

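Request:
servo_tool(dp=[[-0.1,0,-0.1],[0.2,0,-0.15],[0.4,0,-0.15],[0.4,0,-0.1],[0.3,0,-0.1]], yaw=[0,0,0,0,0], fingers=0, grip_force=10)

```text
time: 26.2
position: [0.5262, 0.3608, 0.243]
tool_rot: [-0.076, 1.573, 0.078]
ft_force: [-5.5, -1.0, 6.9]
grip_width: 0.004
```

```bash
python3 - <<'E'
from lev import *
sideview("s26")
p=cv2.imread("pics/s26.png")[70:200,200:320];cv2.imwrite("pics/s26g.png",cv2.resize(p,None,fx=5,fy=4.6,interpolation=cv2.INTER_CUBIC))
s=ctrl.get_state();print(s["grip_width"],s["ft_force"],s["position"]);print(proj("side",s["position"]))
save("wrist","w26",(220,190,420,340),4)
E
```

```text
0.003994775398316848 [-3.41551826 -1.26012533  3.18445176] [0.52562753 0.36063459 0.24170206]
[226.7118264  140.67034281]
```

View pics/s26g.png

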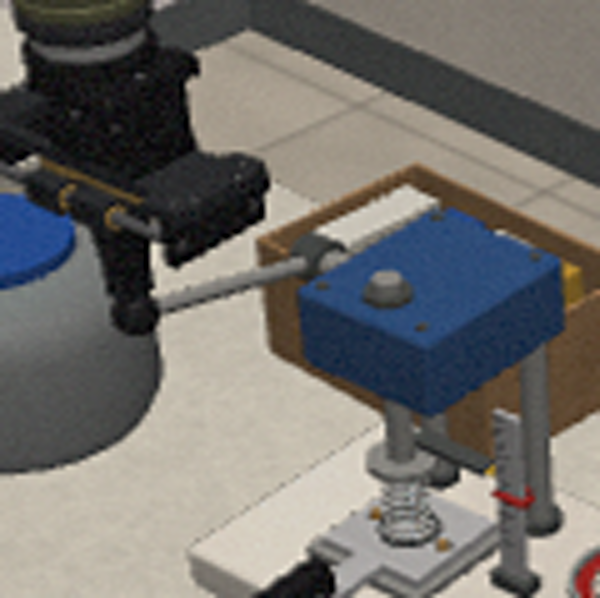

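View pics/s26z.png

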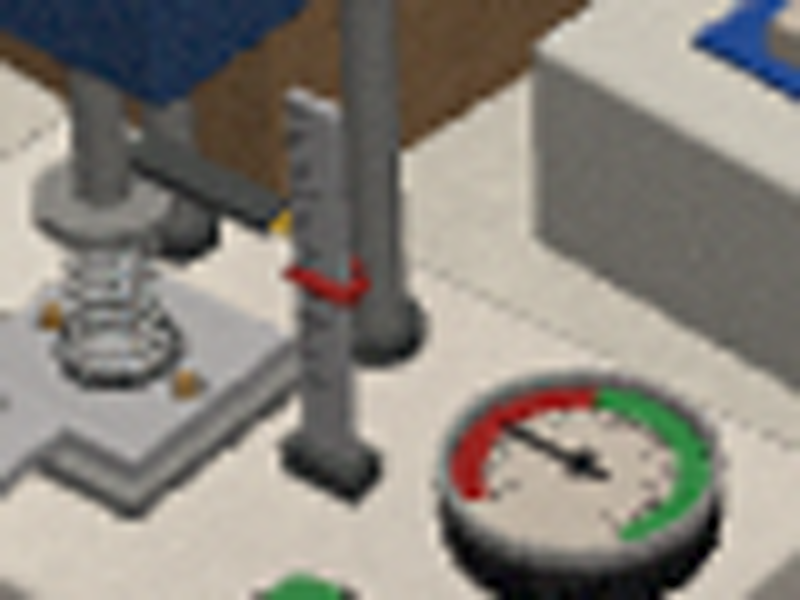

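View pics/w26.png

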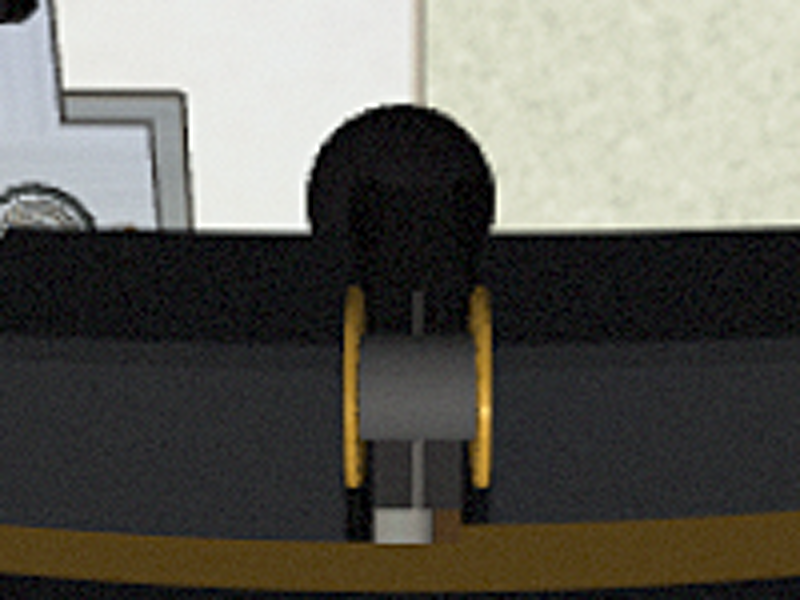

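```bash
python3 - <<'E'
from h import *
M10=np.load("M10.npy");Ms=T("side")
def tri(us,uw):
    A=[];
    for n,M,u in(("side",Ms,us),("wrist",M10,uw)):
        d=M[:3,:3]@ray(n,*u);d/=np.linalg.norm(d);A.append((M[:3,3],d))
    (o1,d1),(o2,d2)=A
    t=np.linalg.lstsq(np.c_[d1,-d2],o2-o1,rcond=None)[0];p1=o1+t[0]*d1;p2=o2+t[1]*d2
    return p1,p2
print("marker",tri((298.6,177.2),(492.3,263.4)));print("pointer",tri((298.3,164.2),(516.3,289.2)))
print("pegR",tri((288.6,187.4),(340+508/3.2-.3,140+306/3.2-.3)));print("pegL",tri((275.4,180.6),(340+620/3.2-.3,140+301/3.2-.3)))
m=onz("side",282,184,.074);print("C side",m)
p=cv2.imread("pics/w10.png")[245:305,470:540];cv2.imwrite("pics/w10m.png",cv2.resize(p,None,fx=10,fy=9,interpolation=cv2.INTER_CUBIC))
E
```

```text
marker (array([0.65097226, 0.18415484, 0.12244639]), array([0.64988365, 0.18617449, 0.12341271]))
pointer (array([0.65112145, 0.1823851 , 0.17411861]), array([0.65042863, 0.18570691, 0.1767687 ]))
pegR (array([0.63720291, 0.21947678, 0.06951377]), array([0.636349  , 0.22136975, 0.07058248]))
pegL (array([0.6295012 , 0.27382665, 0.07237842]), array([0.62914201, 0.27634329, 0.07455182]))
C side [0.63095867 0.24355494 0.074     ]
```

View pics/w10m.png

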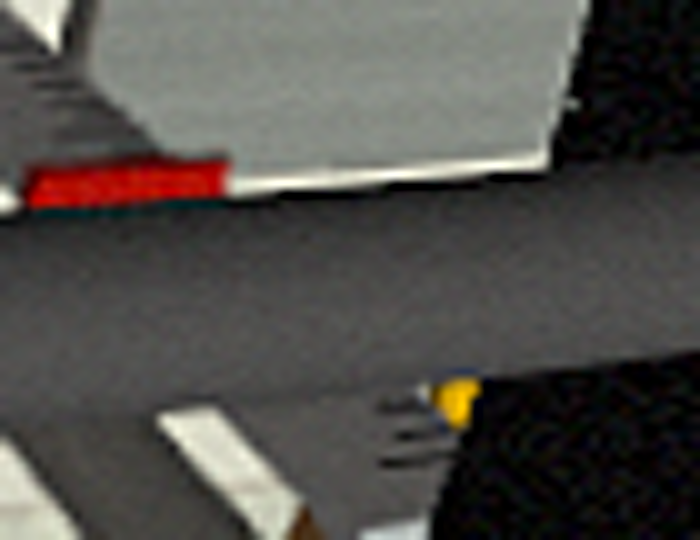

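Request:
servo_tool(dp=[[0.3,0,-0.06],[0.3,0,-0.04],[0.2,0,-0.03],[0.15,0,-0.01],[0,0,0]], yaw=[0,0,0,0,0])

```text
time: 26.8
position: [0.5242, 0.3603, 0.2193]
tool_rot: [-0.076, 1.571, 0.077]
ft_force: [-1.4, 0.5, 1.8]
grip_width: 0.008
```

```bash
python3 - <<'E'
from lev import *
sideview("s27")
s=ctrl.get_state();print(s["time"],s["ft_force"],s["position"])
E
```

```text
26.85 [-0.44129261  1.22927568  1.96750105] [0.52488289 0.36013317 0.21931329]
```

View pics/s27z.png

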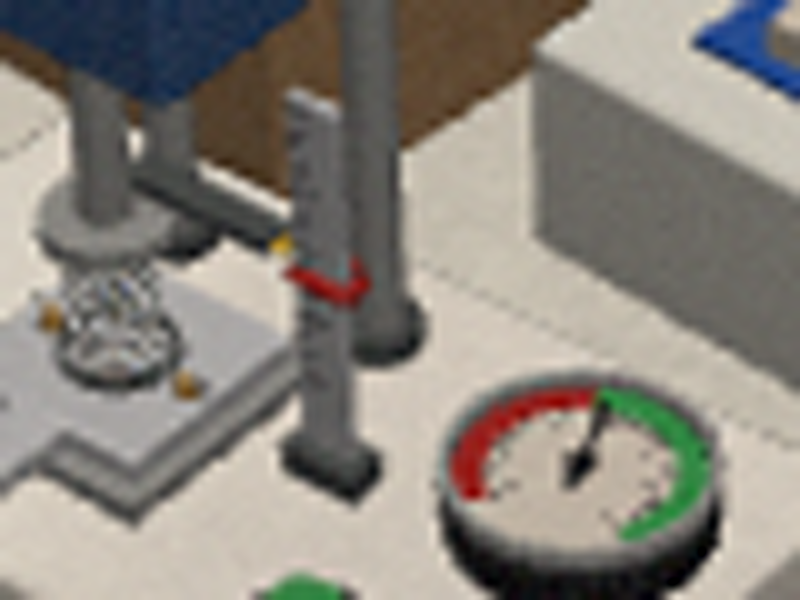

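Request:
servo_tool(dp=[[-0.7,0,0],[-1,-0.4,0],[-1,-0.9,0],[-0.5,-1,0],[0,-1,0]], yaw=[0,0,0,0,0])

```text
time: 27.35
position: [0.5353, 0.2766, 0.3015]
tool_rot: [-0.074, 1.565, 0.077]
ft_force: [-0.1, -0.3, 0.3]
grip_width: 0.004
```

Request:
servo_tool(dp=[[0,-1,0],[0,-1,0],[0,-1,0],[0,-1,0],[0,-1,0]], yaw=[0,0,0,0,0])

```text
time: 27.85
position: [0.5461, 0.1515, 0.299]
tool_rot: [-0.075, 1.568, 0.075]
ft_force: [-0.6, 0.3, 0.8]
grip_width: 0.005
```

Request:
servo_tool(dp=[[0,-1,0],[0,-1,0],[0.2,-1,0],[0.5,-1,0],[0.8,-1,0]], yaw=[0,0,0,0,0])

```text
time: 28.35
position: [0.5589, 0.0269, 0.2623]
tool_rot: [-0.075, 1.566, 0.075]
ft_force: [1.0, -0.4, -0.1]
grip_width: 0.007
```

Request:
servo_tool(dp=[[1,-1,0.1],[1,-1,0.2],[1,0,0],[1,0,0],[1,0,0]], yaw=[0,0.5,1,1,1])

```text
time: 28.85
position: [0.5701, -0.0216, 0.1356]
tool_rot: [0.216, 1.559, -0.217]
ft_force: [-0.4, 1.6, 0.8]
grip_width: 0.007
```

Request:
servo_tool(dp=[[0.7,0,0],[0.4,0,0],[0,0,0],[0,0,0],[0,0,0]], yaw=[1,1,0.5,0,0])

```text
time: 29.35
position: [0.5701, -0.0211, 0.1095]
tool_rot: [0.416, 1.529, -0.416]
ft_force: [0.3, -0.6, -0.8]
grip_width: 0.007
```

```bash
python3 - <<'E'
from h import *
M=T("wrist");np.save("M30.npy",M);go([.569,-.02,.11],59.5)
p,d=save("wrist","w30");np.save("d30.npy",d)
cv2.imwrite("pics/w30z.png",cv2.resize(p[130:330,440:640],None,fx=3,fy=3,interpolation=cv2.INTER_CUBIC)[:,:,::-1])
E
```

```text
pos [ 0.5701 -0.0211  0.1095] ydir 59.57 t 29.35 F [ 0.3 -0.6 -0.8] w 0.007
dp units [-0.02  0.02 -0.06]
yaw units 0.01 deg 0.07
```

View pics/w30.png

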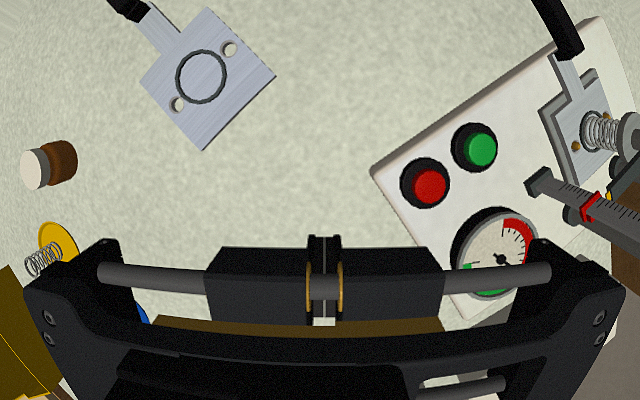

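View pics/w30z.png

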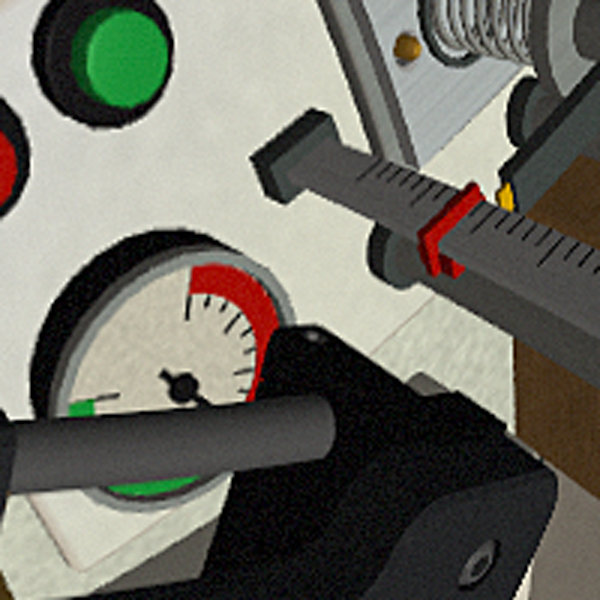

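```bash
python3 - <<'E'
from h import *
p=cv2.imread("pics/w30.png")[178:228,572:640];cv2.imwrite("pics/w30m.png",cv2.resize(p,None,fx=11,fy=11,interpolation=cv2.INTER_CUBIC))
M=np.load("M30.npy")
C=np.array([.6312,.2445]);a=np.radians(5.5);tx=np.array([np.cos(a),np.sin(a)]);ty=np.array([-tx[1],tx[0]])
for x,y in((.01,-.067),(.016,-.067),(.016,-.064)):
  for z in(.045,.06,.12,.125,.13,.135,.14,.195): print(x,y,z,((proj("wrist",np.append(C+x*tx+y*ty,z),M)-[572,178])*11).round().tolist())
E
```

```text
0.01 -0.067 0.045 [-379.0, -73.0]
0.01 -0.067 0.06 [-280.0, -37.0]
0.01 -0.067 0.12 [189.0, 144.0]
0.01 -0.067 0.125 [234.0, 163.0]
0.01 -0.067 0.13 [279.0, 182.0]
0.01 -0.067 0.135 [326.0, 201.0]
0.01 -0.067 0.14 [374.0, 221.0]
0.01 -0.067 0.195 [968.0, 491.0]
0.016 -0.067 0.045 [-358.0, -19.0]
0.016 -0.067 0.06 [-260.0, 19.0]
0.016 -0.067 0.12 [205.0, 209.0]
0.016 -0.067 0.125 [249.0, 228.0]
0.016 -0.067 0.13 [294.0, 248.0]
0.016 -0.067 0.135 [340.0, 269.0]
0.016 -0.067 0.14 [388.0, 290.0]
0.016 -0.067 0.195 [970.0, 568.0]
0.016 -0.064 0.045 [-337.0, -37.0]
0.016 -0.064 0.06 [-238.0, 0.0]
0.016 -0.064 0.12 [228.0, 186.0]
0.016 -0.064 0.125 [272.0, 205.0]
0.016 -0.064 0.13 [318.0, 224.0]
0.016 -0.064 0.135 [364.0, 244.0]
0.016 -0.064 0.14 [411.0, 265.0]
0.016 -0.064 0.195 [994.0, 537.0]
```

View pics/w30m.png

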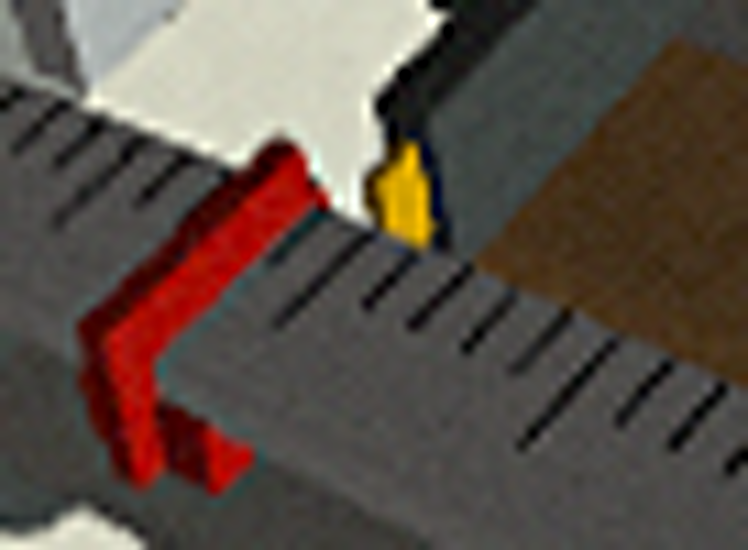

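```bash
python3 - <<'E'
from h import *
M=np.load("M30.npy");D=np.load("d30.npy");p=cv2.imread("pics/w30.png")[:,:,::-1].astype(int)
C=np.array([.6312,.2445]);a=np.radians(5.5);tx=np.array([np.cos(a),np.sin(a)]);ty=np.array([-tx[1],tx[0]])
def pr(nm,u,v):
    w=atd("wrist",u,v,D[v,u],M);print(nm,u,v,p[v,u].tolist(),D[v,u].round(4),"t",((w[:2]-C)@tx*1e3).round(1),((w[:2]-C)@ty*1e3).round(1),"z",(w[2]*1e3).round(1))
for v in range(188,203):
  for u in range(600,616):
    r,g,b=p[v,u]
    if r>150 and g>110 and b<90: pr("Y",u,v)
for v in range(188,215):
  for u in range(578,604):
    r,g,b=p[v,u]
    if r>165 and g<60 and b<60 and (u+v)%2==0: pr("R",u,v)
for u,v in((600,210),(610,212),(620,214),(595,205)): pr("S",u,v)
E
```

```text
Y 609 191 [191, 144, 0] 0.168 t 12.6 -56.4 z 134.2
Y 609 192 [252, 195, 0] 0.1673 t 12.5 -57.5 z 135.1
Y 608 193 [214, 164, 0] 0.1682 t 13.1 -58.3 z 134.5
Y 609 193 [235, 182, 0] 0.168 t 13.8 -57.3 z 134.6
Y 607 194 [215, 162, 0] 0.168 t 12.7 -60.2 z 134.9
Y 608 194 [212, 165, 0] 0.1687 t 14.1 -58.4 z 134.2
Y 609 194 [218, 168, 0] 0.168 t 14.3 -57.8 z 134.9
Y 610 194 [179, 139, 0] 0.1676 t 14.8 -56.9 z 135.2
Y 607 195 [216, 168, 0] 0.1686 t 13.8 -60.1 z 134.6
Y 608 195 [210, 163, 0] 0.1684 t 14.5 -59.1 z 134.7
Y 609 195 [217, 168, 0] 0.1695 t 16.4 -56.9 z 133.7
Y 610 195 [226, 175, 0] 0.1684 t 16.1 -56.7 z 134.7
Y 607 196 [223, 172, 0] 0.1683 t 14.1 -60.8 z 135.0
Y 608 196 [206, 159, 0] 0.1686 t 15.2 -59.4 z 134.8
Y 609 196 [209, 163, 0] 0.1692 t 16.7 -57.6 z 134.2
Y 610 196 [224, 172, 0] 0.1661 t 14.5 -59.2 z 137.2
Y 607 197 [226, 174, 0] 0.1692 t 15.6 -60.4 z 134.4
Y 608 197 [208, 162, 0] 0.17 t 17.2 -58.5 z 133.6
Y 609 197 [215, 165, 0] 0.169 t 17.1 -58.2 z 134.6
Y 610 197 [236, 181, 0] 0.1682 t 17.2 -57.7 z 135.4
Y 607 198 [216, 166, 3] 0.1697 t 16.7 -60.4 z 134.1
Y 608 198 [220,
[... 1784 characters left out ...]
, 4, 0] 0.1778 t 13.2 -81.7 z 128.6
R 583 209 [168, 22, 14] 0.1769 t 10.7 -85.9 z 129.7
R 585 209 [169, 0, 0] 0.1775 t 12.8 -83.4 z 129.1
R 582 210 [179, 20, 5] 0.1769 t 10.6 -87.3 z 129.9
R 583 211 [174, 24, 10] 0.177 t 12.0 -86.6 z 130.0
R 585 211 [170, 15, 1] 0.1777 t 14.2 -84.1 z 129.4
R 584 212 [171, 24, 16] 0.1769 t 13.3 -86.1 z 130.3
R 583 213 [175, 29, 12] 0.1791 t 15.1 -86.0 z 128.5
R 585 213 [173, 0, 0] 0.1789 t 16.5 -84.0 z 128.6
R 584 214 [171, 24, 16] 0.1794 t 16.8 -85.2 z 128.4
S 600 210 [75, 77, 76] 0.1659 t 14.2 -76.8 z 140.4
S 610 212 [81, 79, 74] 0.1563 t 13.8 -74.7 z 150.0
S 620 214 [78, 77, 72] 0.1473 t 13.8 -72.3 z 158.9
S 595 205 [73, 73, 71] 0.1729 t 14.0 -74.5 z 132.6
```

Request:
servo_tool(dp=[[-0.6,0,0],[-1,0,0],[-1,0,0],[-1,0,0],[-1,0,0]], yaw=[-1,-1,-1,-1,-1])

```text
time: 29.9
position: [0.57, -0.021, 0.226]
tool_rot: [0.003, 1.569, -0.003]
ft_force: [0.8, 0.0, -0.4]
grip_width: 0.005
```

Request:
servo_tool(dp=[[-1,0,0],[-1,0.5,-0.1],[-0.8,0.9,-0.2],[-0.2,1,0],[0,1,0]], yaw=[-1,0,0,0,0])

```text
time: 30.4
position: [0.5549, 0.0635, 0.3015]
tool_rot: [-0.074, 1.566, 0.076]
ft_force: [-0.4, 0.8, 0.3]
grip_width: 0.007
```

Request:
servo_tool(dp=[[0,1,0],[0,1,0],[0,1,0],[0,1,0],[0,1,0]], yaw=[0,0,0,0,0])

```text
time: 30.9
position: [0.5422, 0.1884, 0.3]
tool_rot: [-0.076, 1.568, 0.077]
ft_force: [0.6, 0.4, 0.9]
grip_width: 0.009
```

Request:
servo_tool(dp=[[0,1,0],[0,1,0],[0,1,0],[0,1,0],[0,1,0]], yaw=[0,0,0,0,0])

```text
time: 31.4
position: [0.5303, 0.3128, 0.2999]
tool_rot: [-0.075, 1.568, 0.077]
ft_force: [0.3, 0.4, -0.5]
grip_width: 0.01
```

```bash
python3 - <<'E'
from h import *
go([.525,.360,.235],95.5)
E
```

```text
pos [0.5303 0.3128 0.2999] ydir 95.54 t 31.4 F [ 0.3  0.4 -0.5] w 0.01
dp units [ 2.6   1.9  -0.03]
yaw units 0.01 deg 0.04
```

Request:
servo_tool(dp=[[0,0.9,0],[0.2,0.7,-0.03],[0.6,0.3,0],[1,0,0],[0.9,0,0]], yaw=[0,0,0,0,0])

```text
time: 31.9
position: [0.5248, 0.3582, 0.2299]
tool_rot: [-0.076, 1.57, 0.074]
ft_force: [-0.1, 0.3, 0.0]
grip_width: 0.002
```

Request:
servo_tool(dp=[[0.3,0,0],[0.25,0,0],[0.2,0,-0.01],[0.15,0,-0.01],[0.14,0,-0.01]], yaw=[0,0,0,0,0])

```text
time: 32.4
position: [0.5237, 0.3582, 0.208]
tool_rot: [-0.075, 1.57, 0.075]
ft_force: [-5.7, -3.0, 7.5]
grip_width: 0.005
```

Request:
servo_tool(dp=[[0,0,0],[0,0,0],[0,0,0],[0,0,0],[0,0,0]], yaw=[0,0,0,0,0])

```text
time: 32.9
position: [0.5244, 0.3587, 0.2074]
tool_rot: [-0.075, 1.569, 0.076]
ft_force: [-2.6, -2.1, 6.6]
grip_width: 0.005
```

```bash
python3 - <<'E'
from lev import *
go([.525,.360,.2038],95.5)
sideview("s31")
E
```

```text
pos [0.5244 0.3587 0.2074] ydir 95.48 t 32.9 F [-2.6 -2.1  6.6] w 0.005
dp units [0.14 0.05 0.03]
yaw units -0.0 deg -0.02
```

View pics/s31z.png

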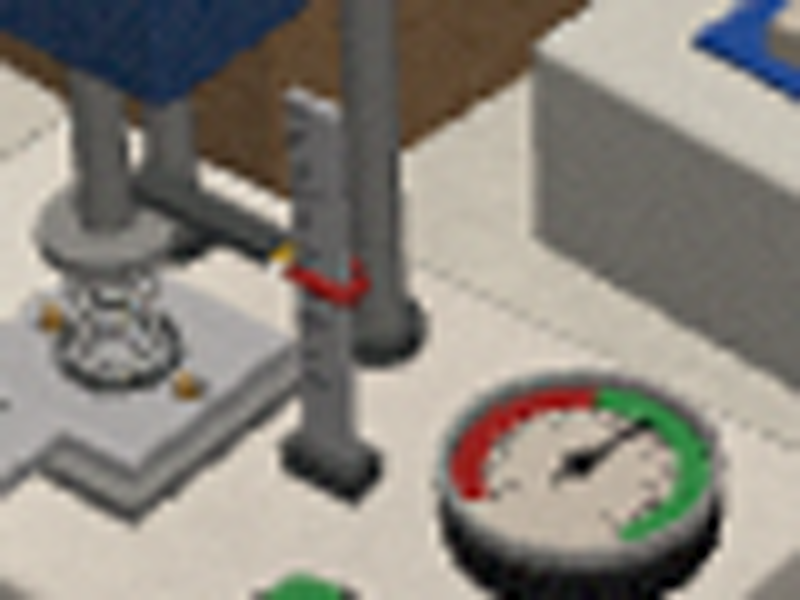

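Request:
servo_tool(dp=[[0.06,0,0],[0.06,0,0],[0,0,0],[0,0,0],[0,0,0]], yaw=[0,0,0,0,0])

```text
time: 33.45
position: [0.5241, 0.3587, 0.2042]
tool_rot: [-0.075, 1.569, 0.075]
ft_force: [-3.6, -2.8, 5.6]
grip_width: 0.005
```

Request:
servo_tool(dp=[[-0.9,0,0],[-1,-0.2,0],[-1,-0.7,0],[-0.8,-1,0],[-0.2,-1,0]], yaw=[0,0,0,0,0])

```text
time: 33.95
position: [0.5328, 0.2867, 0.3034]
tool_rot: [-0.074, 1.564, 0.078]
ft_force: [-0.1, -0.3, 0.7]
grip_width: 0.004
```

Request:
servo_tool(dp=[[0,-1,0],[0,-1,0],[0,-1,0],[0,-1,0],[0,-1,0]], yaw=[0,0,0,0,0])

```text
time: 34.45
position: [0.5438, 0.1613, 0.3007]
tool_rot: [-0.075, 1.568, 0.076]
ft_force: [-0.2, -0.3, -0.1]
grip_width: 0.007
```

Request:
servo_tool(dp=[[0,-1,0],[0,-1,0],[0.2,-1,0],[0.5,-1,0],[0.8,-1,0]], yaw=[0,0,0,0,0])

```text
time: 34.95
position: [0.5566, 0.0367, 0.2639]
tool_rot: [-0.075, 1.565, 0.076]
ft_force: [0.6, -0.9, -0.4]
grip_width: 0.006
```

Request:
servo_tool(dp=[[1,-1,0.1],[1,-1,0.2],[1,-0.3,0],[1,0,0],[1,0,0]], yaw=[0,0.5,1,1,1])

```text
time: 35.45
position: [0.5683, -0.0195, 0.1373]
tool_rot: [0.217, 1.558, -0.217]
ft_force: [-0.0, 0.6, -0.4]
grip_width: 0.009
```

Request:
servo_tool(dp=[[0.7,0,0],[0.4,0,0],[0,0,0],[0,0,0],[0,0,0]], yaw=[1,1,0.5,0,0])

```text
time: 35.95
position: [0.5682, -0.0187, 0.1108]
tool_rot: [0.416, 1.529, -0.416]
ft_force: [-0.2, 0.1, 0.4]
grip_width: 0.005
```

```bash
cat > mk.py <<'E'
from h import *
import sys
n=sys.argv[1]
M=T("wrist");go([.569,-.02,.11],59.5)
p,d=save("wrist",n);D=d;p=p.astype(int)
cv2.imwrite("pics/"+n+"m.png",cv2.resize(p[178:228,572:640].astype(np.uint8),None,fx=11,fy=11,interpolation=cv2.INTER_CUBIC)[:,:,::-1])
C=np.array([.6312,.2445]);a=np.radians(5.5);tx=np.array([np.cos(a),np.sin(a)]);ty=np.array([-tx[1],tx[0]])
def col(f):
    o=[]
    for v in range(180,230):
        for u in range(570,640):
            if f(*p[v,u]) and D[v,u]>0:
                w=atd("wrist",u,v,D[v,u],M);o.append([*( ((w[:2]-C)@tx*1e3),((w[:2]-C)@ty*1e3),w[2]*1e3)])
    return np.array(o)
Y=col(lambda r,g,b:r>195 and g>140 and b<90);R_=col(lambda r,g,b:r>165 and g<60 and b<60)
for k,q in(("Y",Y),("R",R_)): print(k,len(q),np.median(q,axis=0).round(2) if len(q) else None, q[:,2].std().round(2) if len(q) else None)
E
python3 mk.py w32
```

```text
pos [ 0.5682 -0.0187  0.1108] ydir 59.57 t 35.95 F [-0.2  0.1  0.4] w 0.005
dp units [ 0.03 -0.03  0.05]
yaw units 0.01 deg 0.07
Y 25 [ 15.08 -58.6  129.9 ] 0.7
R 104 [ 12.59 -80.25 129.24] 5.38
```

View pics/w32m.png

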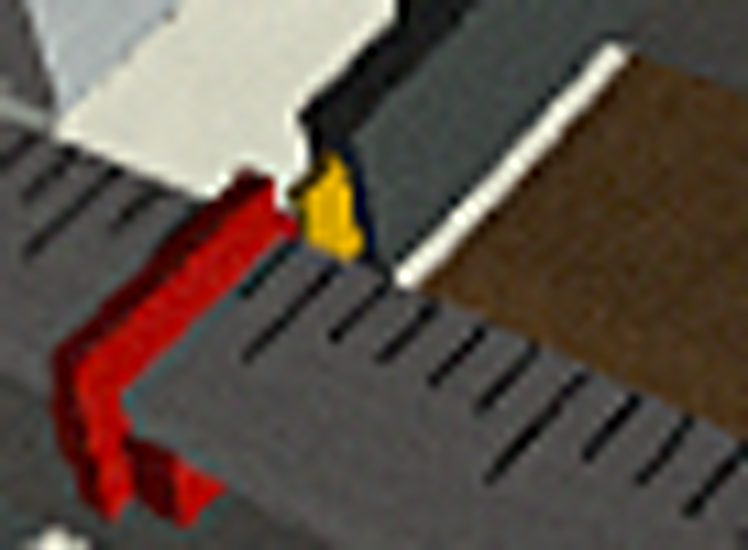

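View pics/w32.png

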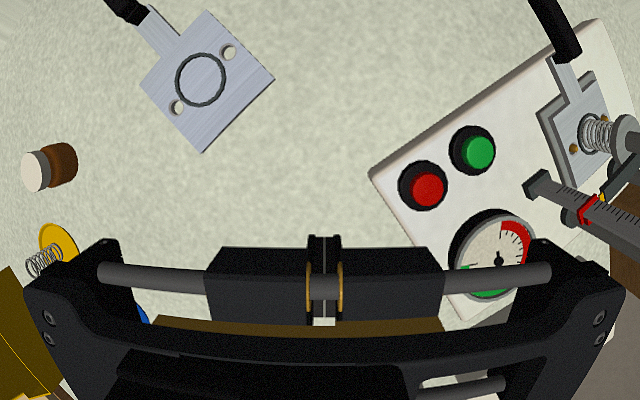

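```bash
python3 - <<'E'
from lev import *
sideview("s33")
M=T("wrist")
# green/red button positions from this view (network off; use colour centroid)
p,d=ctrl.get_image("wrist");p=p.astype(int)
g=(p[:,:,1]>110)&(p[:,:,0]<70)&(p[:,:,2]<110);r=(p[:,:,0]>130)&(p[:,:,1]<50)&(p[:,:,2]<50)
for k,m,x0,x1,y0,y1 in(("g",g,450,500,120,180),("r",r,400,450,155,215)):
    mm=np.zeros_like(m);mm[y0:y1,x0:x1]=m[y0:y1,x0:x1];n,l,st,c=cv2.connectedComponentsWithStats(mm.astype(np.uint8));j=1+np.argmax(st[1:,4])
    u,v=c[j];print(k,c[j].round(1),st[j],onz("wrist",u,v,.074,M).round(4),"depth",atd("wrist",u,v,np.median(d[int(v)-3:int(v)+4,int(u)-3:int(u)+4]),M).round(4))
go([.5866,.1152,.10],59.5)
E
```

```text
g [479.4 152.4] [466 137  27  32 653] [0.5861 0.1151 0.074 ] depth [0.5885 0.1177 0.0677]
r [427.4 189.7] [413 175  30  31 739] [0.5912 0.0622 0.074 ] depth [0.5936 0.0633 0.0679]
pos [ 0.568  -0.0186  0.1109] ydir 59.55 t 36.1 F [ 0.4 -0.4 -0. ] w 0.004
dp units [ 0.44  4.99 -2.07]
yaw units 0.01 deg 0.05
```

View pics/s33z.png

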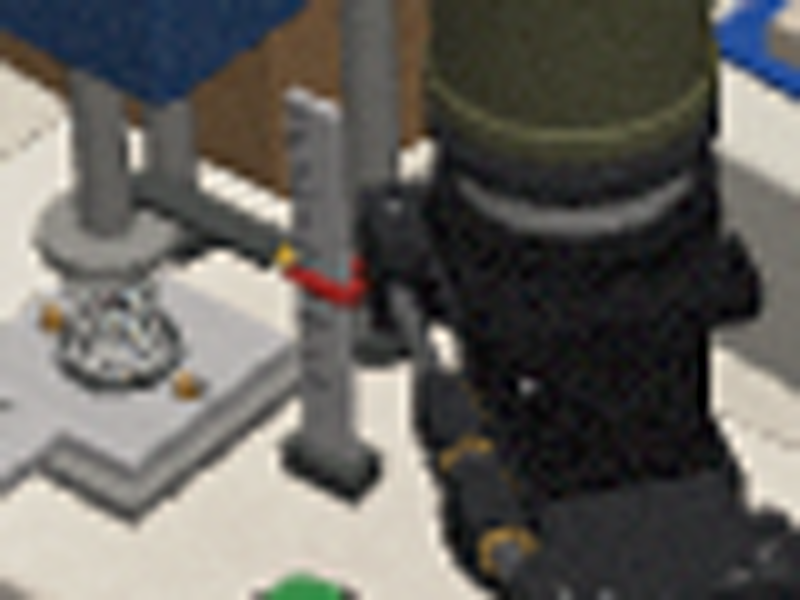

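```bash
python3 - <<'E'
import cv2
p=cv2.imread("pics/w32.png")[200:310,430:560];cv2.imwrite("pics/w32d.png",cv2.resize(p,None,fx=5,fy=5,interpolation=cv2.INTER_CUBIC))
p=cv2.imread("pics/s31.png")[180:220,300:350];cv2.imwrite("pics/s31d.png",cv2.resize(p,None,fx=12,fy=12,interpolation=cv2.INTER_CUBIC))
E
```

```text
(no output)
```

View pics/w32d.png

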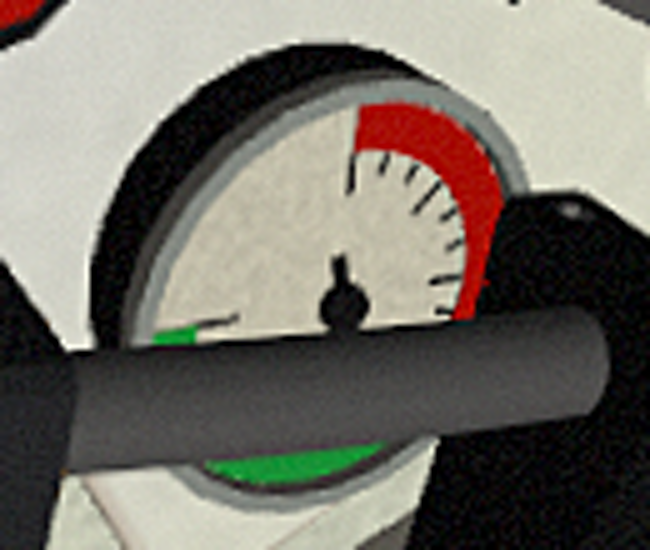

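Request:
servo_tool(dp=[[0,0,0],[0,0,0],[0,0,0],[0,0,0],[0,0,0]], yaw=[-1,-1,-1,-1,-1])

```text
time: 36.6
position: [0.5679, -0.0185, 0.1108]
tool_rot: [0.003, 1.57, -0.003]
ft_force: [0.1, -0.3, 0.5]
grip_width: 0.003
```

Request:
servo_tool(dp=[[0,0,0],[0,0,0],[0,0,0],[0,0,0],[0,0,0]], yaw=[-1,-1,-1,-1,-1])

```text
time: 37.1
position: [0.5679, -0.0186, 0.1109]
tool_rot: [-0.407, 1.531, 0.407]
ft_force: [-0.2, 0.6, -0.6]
grip_width: 0.005
```

```bash
python3 - <<'E'
from lev import *
go([.5865,.1155,.09],120)
sideview("s34")
E
```

```text
pos [ 0.5679 -0.0186  0.1109] ydir 119.77 t 37.1 F [-0.2  0.6 -0.6] w 0.005
dp units [0.84 4.29 3.31]
yaw units -0.04 deg -0.23
```

View pics/s34z.png

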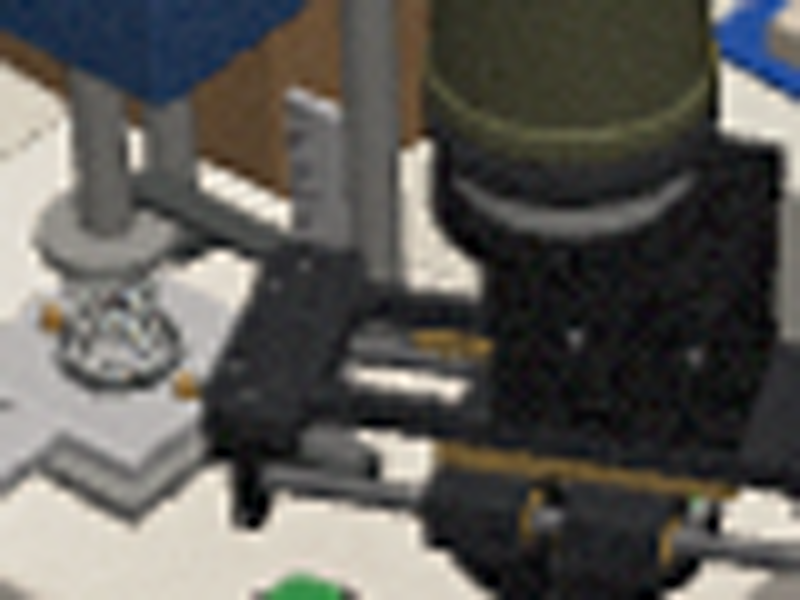

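Request:
servo_tool(dp=[[0,0.7,0.55],[0,1,0.77],[0,1,0.77],[0.1,1,0.77],[0.3,0.59,0.45]], yaw=[0,0,0,0,0])

```text
time: 37.65
position: [0.5876, 0.1191, 0.1011]
tool_rot: [-0.404, 1.53, 0.406]
ft_force: [0.2, -0.6, 0.5]
grip_width: 0.005
```

Request:
servo_tool(dp=[[0.4,0,0],[0.3,0,0],[0.15,0,0],[0,0,0],[0,0,0]], yaw=[0,0,0,0,0])

```text
time: 38.15
position: [0.587, 0.1142, 0.0794]
tool_rot: [-0.402, 1.533, 0.402]
ft_force: [-0.2, 0.3, 0.9]
grip_width: 0.003
```

```bash
python3 - <<'E'
from h import *
go([.5865,.1155,.07],120)
p,d=save("wrist","w36")
E
```

```text
pos [0.587  0.1142 0.0794] ydir 119.38 t 38.15 F [-0.2  0.3  0.9] w 0.003
dp units [0.38 0.06 0.01]
yaw units -0.1 deg -0.62
```

View pics/w36.png

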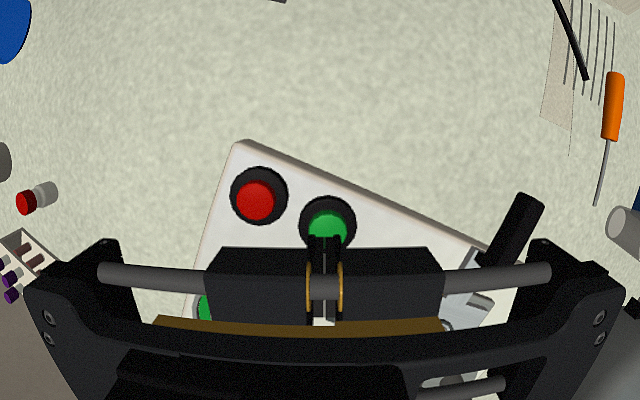

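Request:
servo_tool(dp=[[0.1,0.05,0],[0.1,0,0],[0.1,0,0],[0.1,0,0],[0,0,0]], yaw=[0,0,0,0,0])

```text
time: 38.7
position: [0.5858, 0.1166, 0.0687]
tool_rot: [-0.404, 1.534, 0.404]
ft_force: [-0.6, -0.2, -0.2]
grip_width: 0.006
```

Request:
servo_tool(dp=[[0.08,0,0],[0.08,0,0],[0.04,0,0],[0,0,0],[0,0,0]], yaw=[0,0,0,0,0])

```text
time: 39.2
position: [0.5862, 0.1166, 0.0643]
tool_rot: [-0.404, 1.533, 0.404]
ft_force: [-0.0, 0.2, -0.1]
grip_width: 0.01
```

Request:
servo_tool(dp=[[0.08,0,0],[0.08,0,0],[0.08,0,0],[0.08,0,0],[0,0,0]], yaw=[0,0,0,0,0])

```text
time: 39.7
position: [0.5859, 0.1166, 0.0559]
tool_rot: [-0.404, 1.534, 0.404]
ft_force: [0.1, 0.9, 0.1]
grip_width: 0.005
```

```bash
python3 - <<'E'
from h import *
go([.5865,.1155,.07],120)
s,R=tool();print("TCP side px",proj("side",s["position"]))
p,d=save("side","s37",(265,160,345,240),7)
E
```

```text
pos [0.5859 0.1166 0.0559] ydir 119.5 t 39.7 F [0.1 0.9 0.1] w 0.005
dp units [-0.57 -0.05 -0.  ]
yaw units -0.08 deg -0.5
TCP side px [299.67678995 213.15340741]
```

View pics/s37.png

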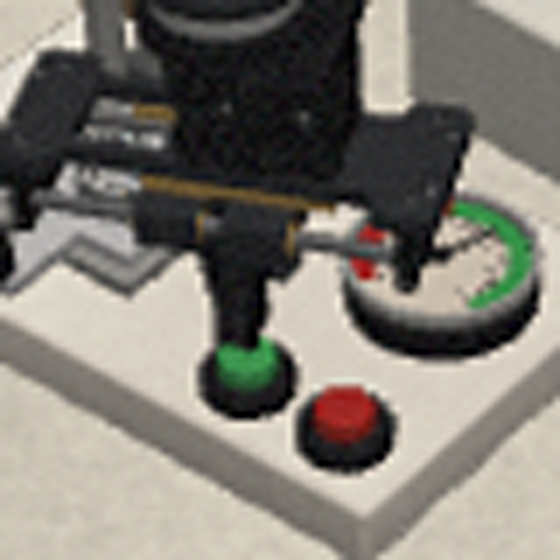

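Request:
servo_tool(dp=[[0.07,0,0],[0.07,0,0],[0.07,0,0],[0,0,0],[0,0,0]], yaw=[0,0,0,0,0])

```text
time: 40.25
position: [0.5862, 0.1166, 0.051]
tool_rot: [-0.404, 1.533, 0.404]
ft_force: [-0.5, 0.1, 0.2]
grip_width: 0.008
```

Request:
servo_tool(dp=[[0.07,0,0],[0.07,0,0],[0.07,0,0],[0,0,0],[0,0,0]], yaw=[0,0,0,0,0])

```text
time: 40.75
position: [0.5861, 0.1166, 0.0457]
tool_rot: [-0.404, 1.533, 0.404]
ft_force: [-0.6, -1.1, 0.2]
grip_width: 0.007
```

```bash
python3 - <<'E'
from h import *
go([.5865,.1155,.07],120)
p,d=save("side","s38",(265,160,345,240),7)
p,d=save("wrist","w38",(240,160,440,310),4)
E
```

```text
pos [0.5861 0.1166 0.0457] ydir 119.5 t 40.75 F [-0.6 -1.1  0.2] w 0.007
dp units [-0.97 -0.05 -0.01]
yaw units -0.08 deg -0.5
```

View pics/s38.png

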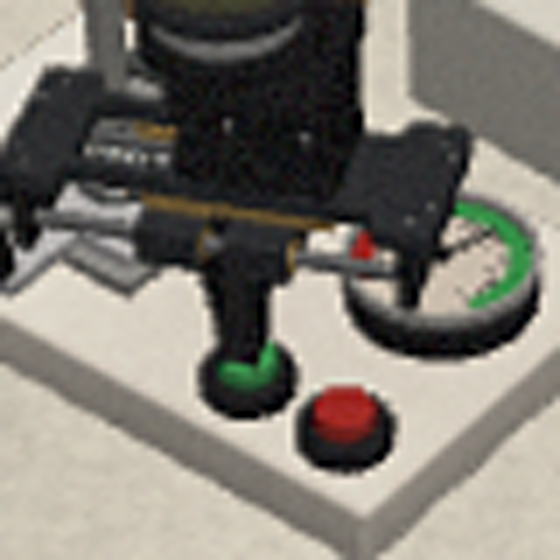

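View pics/w38.png

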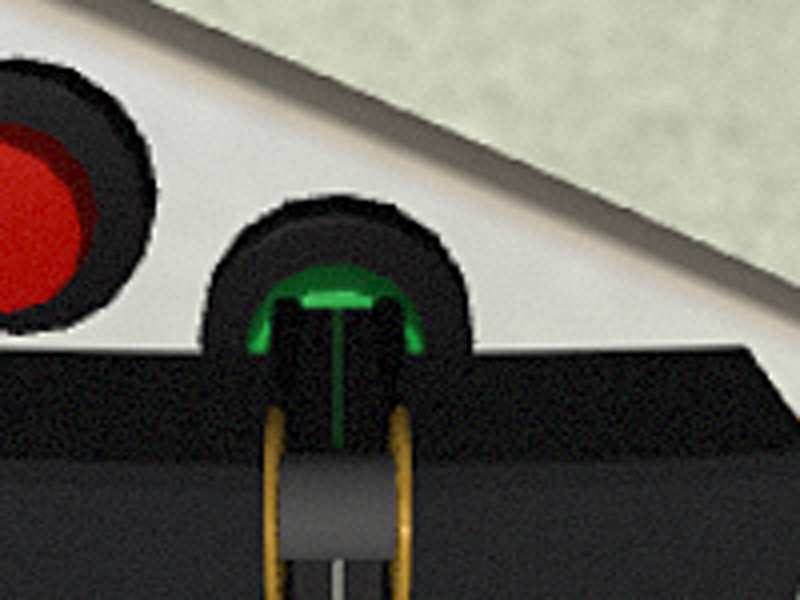

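Request:
servo_tool(dp=[[0.07,0,0],[0.07,0,0],[0.07,0,0],[0,0,0],[0,0,0]], yaw=[0,0,0,0,0])

```text
time: 41.35
position: [0.5863, 0.1167, 0.0407]
tool_rot: [-0.403, 1.533, 0.404]
ft_force: [-0.8, 0.9, 1.0]
grip_width: 0.003
```

Request:
servo_tool(dp=[[0.07,0,0],[0.07,0,0],[0.06,0,0],[0,0,0],[0,0,0]], yaw=[0,0,0,0,0])

```text
time: 41.85
position: [0.5863, 0.1167, 0.0361]
tool_rot: [-0.403, 1.533, 0.404]
ft_force: [-1.8, 0.5, 7.1]
grip_width: 0.007
```

```bash
python3 - <<'E'
from h import *
go([.5865,.1155,.07],120)
p,d=save("side","s39",(265,160,345,240),7)
E
```

```text
pos [0.5863 0.1167 0.0361] ydir 119.5 t 41.85 F [-1.8  0.5  7.1] w 0.007
dp units [-1.35 -0.04 -0.02]
yaw units -0.08 deg -0.5
```

View pics/s39.png

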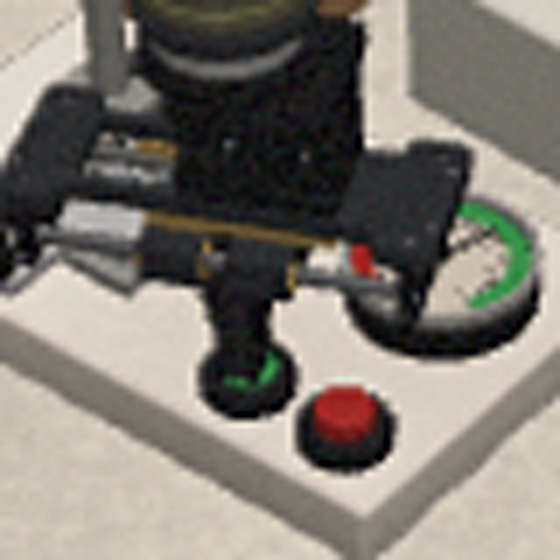

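Request:
servo_tool(dp=[[-0.5,0,0],[-1,0,0],[-1,0,0],[-1,0,0],[-1,0,0]], yaw=[0,0,0,0,0])

```text
time: 42.4
position: [0.586, 0.1165, 0.1493]
tool_rot: [-0.404, 1.533, 0.403]
ft_force: [-0.1, -0.1, 0.2]
grip_width: 0.009
```

Request:
servo_tool(dp=[[-1,0,0],[-1,0,0],[-1,0,0],[-1,0,0],[-1,0,0]], yaw=[0,0,0,0,0.5])

```text
time: 42.9
position: [0.5859, 0.1164, 0.2743]
tool_rot: [-0.362, 1.54, 0.362]
ft_force: [0.4, 0.2, -0.2]
grip_width: 0.01
```

Request:
servo_tool(dp=[[-0.6,0,0],[0,0,0],[0,0.3,-0.2],[0,0.8,-0.4],[0,1,-0.4]], yaw=[1,1,1,0.5,0], fingers=0.65)

```text
time: 43.4
position: [0.5541, 0.1636, 0.2884]
tool_rot: [-0.072, 1.569, 0.071]
ft_force: [-0.6, 0.5, -0.1]
grip_width: 0.371
```

```bash
python3 - <<'E'
from h import *
go([.521,.358,.29],95.5)
p,d=save("side","s40",(265,160,345,240),7)
E
```

```text
pos [0.5541 0.1636 0.2884] ydir 95.24 t 43.4 F [-0.6  0.5 -0.1] w 0.371
dp units [-0.07  7.87 -0.61]
yaw units -0.04 deg -0.26
```

View pics/s40.png

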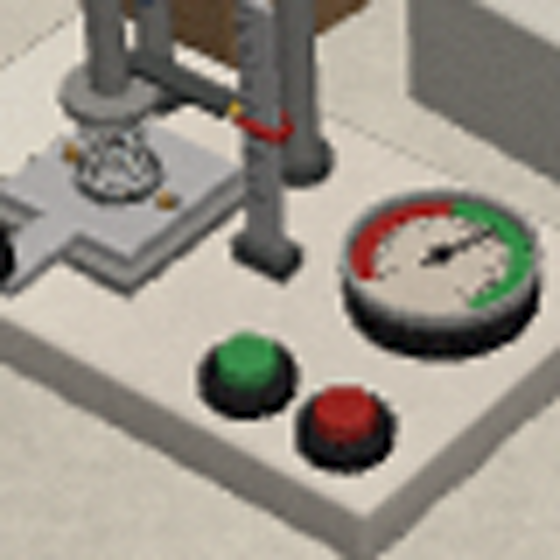

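Request:
servo_tool(dp=[[0,1,-0.1],[0,1,-0.1],[0,1,-0.1],[0,1,-0.1],[0,1,-0.1]], yaw=[0,0,0,0,0])

```text
time: 43.95
position: [0.5295, 0.2889, 0.2883]
tool_rot: [-0.075, 1.569, 0.075]
ft_force: [-0.0, 0.6, 0.3]
grip_width: 0.65
```

Request:
servo_tool(dp=[[0,1,-0.1],[0,0.9,0],[0,0.7,0],[0,0.27,0],[0,0,0]], yaw=[0,0,0,0,0])

```text
time: 44.45
position: [0.5204, 0.3599, 0.2877]
tool_rot: [-0.077, 1.57, 0.076]
ft_force: [-0.0, 0.3, -0.4]
grip_width: 0.651
```

```bash
python3 - <<'E'
from h import *
go([.521,.358,.177],95.5)
M=T("wrist");np.save("M41.npy",M);p,d=save("wrist","w41",(220,190,420,340),4);np.save("d41.npy",d)
E
```

```text
pos [0.5204 0.3599 0.2877] ydir 95.57 t 44.45 F [-0.   0.3 -0.4] w 0.651
dp units [ 4.43 -0.08  0.02]
yaw units 0.01 deg 0.07
```

View pics/w41.png

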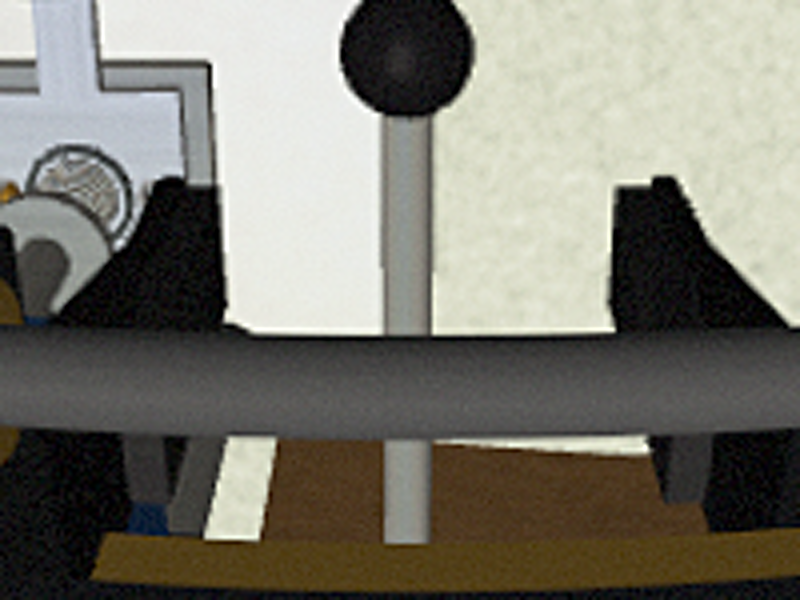

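```bash
python3 - <<'E'
from h import *
M=np.load("M41.npy");d=np.load("d41.npy")
print(onz("wrist",321.5,202.5,.215,M).round(4),"surface",atd("wrist",321.5,202.5,d[202,321],M).round(4))
for z in (.215,.208,.22): print(z,onz("wrist",321.5,202.5,z,M).round(4))
E
```

```text
[0.5208 0.3583 0.215 ] surface [0.5166 0.358  0.2291]
0.215 [0.5208 0.3583 0.215 ]
0.208 [0.5229 0.3584 0.208 ]
0.22 [0.5193 0.3582 0.22  ]
```

Request:
servo_tool(dp=[[0.6,-0.06,0.02],[1,0,0],[1,0,0],[1,0,0],[0.75,0,0]], yaw=[0,0,0,0,0])

```text
time: 45.0
position: [0.5208, 0.3554, 0.1767]
tool_rot: [-0.075, 1.571, 0.072]
ft_force: [-0.3, 0.5, -0.2]
grip_width: 0.654
```

Request:
servo_tool(dp=[[0,0,0],[0,0,0],[0,0,0],[0,0,0],[0,0,0]], yaw=[0,0,0,0,0], fingers=0, grip_force=25)

```text
time: 45.5
position: [0.5219, 0.3577, 0.1806]
tool_rot: [-0.075, 1.568, 0.076]
ft_force: [0.0, -1.6, 2.6]
grip_width: 0.329
```

```bash
python3 - <<'E'
from h import *
go([.521,.358,.177],95.5)
p,d=save("wrist","w42",(220,190,420,340),4)
p,d=save("side","s42",(200,90,330,190),6)
E
```

```text
pos [0.5219 0.3577 0.1806] ydir 95.49 t 45.5 F [ 0.  -1.6  2.6] w 0.329
dp units [ 0.14  0.02 -0.03]
yaw units -0.0 deg -0.01
```

View pics/w42.png

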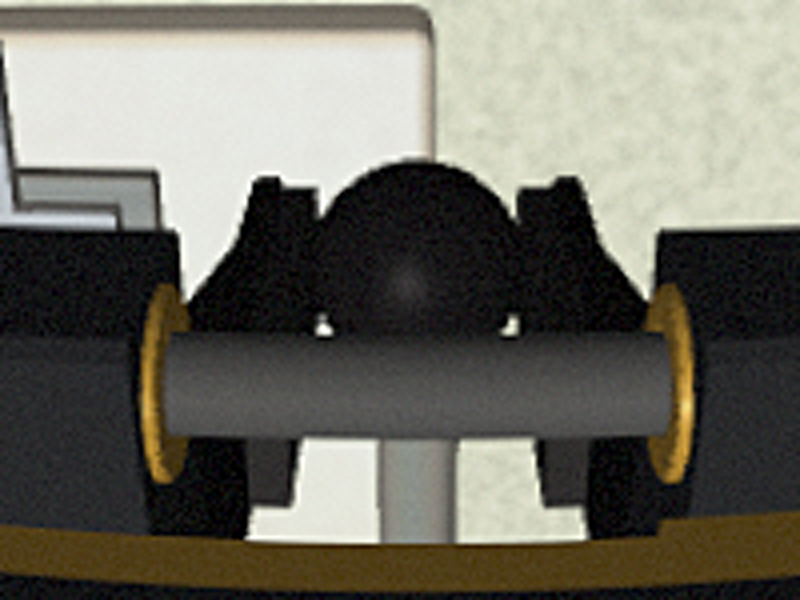

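View pics/s42.png

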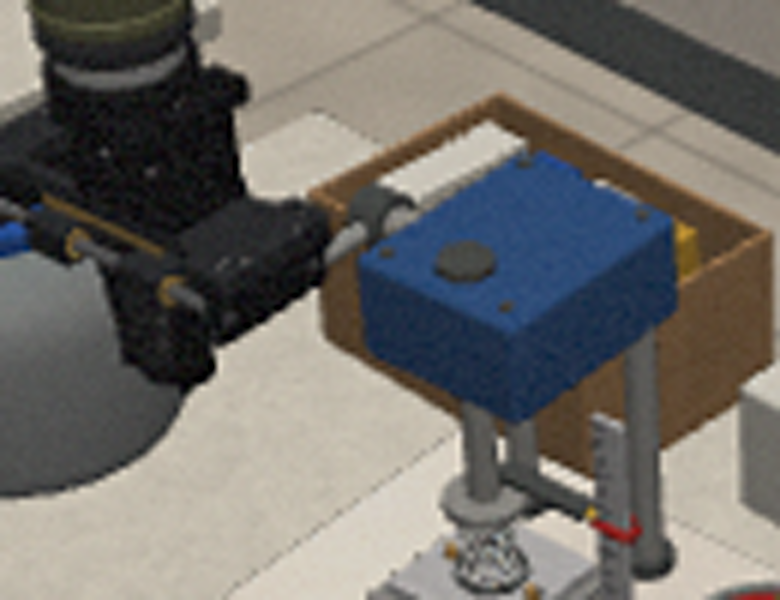

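Request:
servo_tool(dp=[[-0.2,0,0.01],[-0.22,0,0.01],[-0.32,0,0.03],[-0.44,0,0.07],[-0.5,0,0.12]], yaw=[0,0,0,0,0])

```text
time: 46.1
position: [0.526, 0.358, 0.2208]
tool_rot: [-0.077, 1.572, 0.074]
ft_force: [2.4, -0.2, -10.4]
grip_width: 0.326
```

Request:
servo_tool(dp=[[-0.49,0,0.16],[-0.47,0,0.19],[-0.46,0,0.23],[-0.44,0,0.27],[-0.41,0,0.3]], yaw=[0,0,0,0,0])

```text
time: 46.6
position: [0.5531, 0.3606, 0.2781]
tool_rot: [-0.078, 1.576, 0.075]
ft_force: [-4.6, -2.1, -9.2]
grip_width: 0.324
```

Request:
servo_tool(dp=[[-0.39,0,0.33],[-0.27,0,0.27],[-0.13,0,0.14],[-0.08,0,0.08],[0,0,0]], yaw=[0,0,0,0,0])

```text
time: 47.1
position: [0.5734, 0.3626, 0.3004]
tool_rot: [-0.077, 1.576, 0.075]
ft_force: [-5.5, -2.4, -5.6]
grip_width: 0.329
```

```bash
python3 - <<'E'
from h import *
go([.5745,.363,.299],95.5)
p,d=save("side","s43",(200,70,350,220),4)
p,d=save("wrist","w43",(220,190,420,340),4)
E
```

```text
pos [0.5734 0.3626 0.3004] ydir 95.55 t 47.1 F [-5.5 -2.4 -5.6] w 0.329
dp units [0.06 0.01 0.05]
yaw units 0.01 deg 0.05
```

View pics/s43.png

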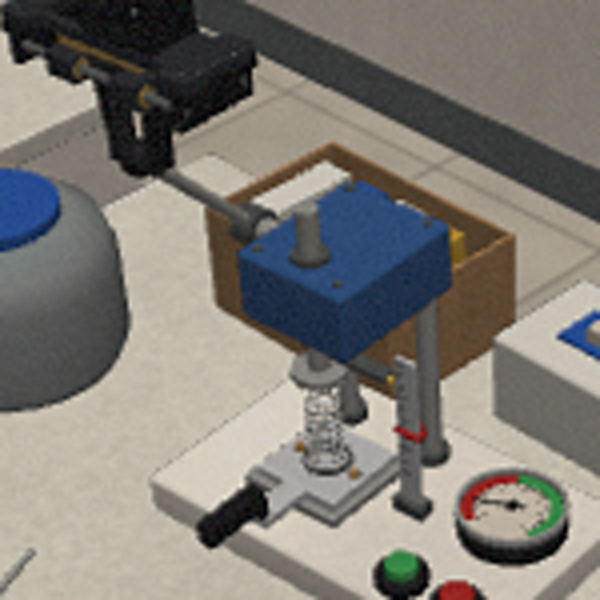

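View pics/w43.png

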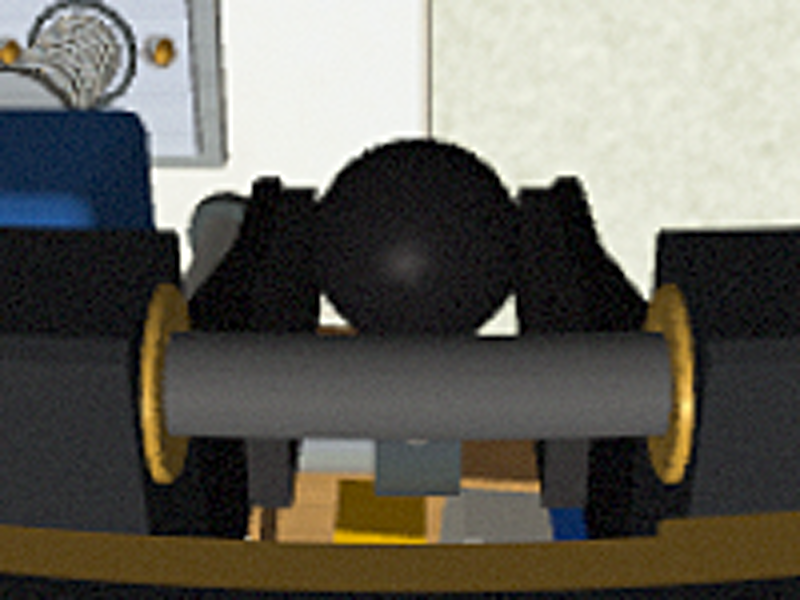

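Request:
servo_tool(dp=[[-0.08,0,0.09],[-0.08,0,0.09],[-0.08,0,0.09],[0,0,0],[0,0,0]], yaw=[0,0,0,0,0])

```text
time: 47.7
position: [0.5766, 0.3629, 0.3034]
tool_rot: [-0.081, 1.585, 0.074]
ft_force: [-11.0, -4.2, -11.9]
grip_width: 0.33
```

```bash
python3 - <<'E'
from lev import *
go([.5745,.363,.299],95.5)
sideview("s44")
E
```

```text
pos [0.5766 0.3629 0.3034] ydir 95.62 t 47.7 F [-11.   -4.2 -11.9] w 0.33
dp units [ 0.18  0.01 -0.08]
yaw units 0.02 deg 0.12
```

View pics/s44z.png

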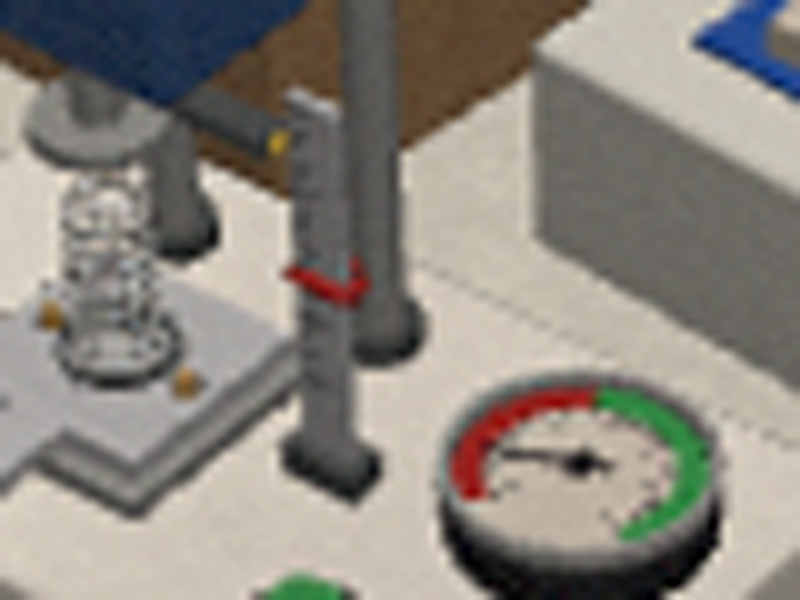

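Request:
servo_tool(dp=[[0,0,0],[0,0,0],[0,0,0],[-0.3,0,0],[-0.8,0,0]], yaw=[0,0,0,0,0], fingers=0.7)

```text
time: 48.25
position: [0.5824, 0.3637, 0.3334]
tool_rot: [-0.076, 1.571, 0.075]
ft_force: [-0.0, 0.3, -0.3]
grip_width: 0.665
```

Request:
servo_tool(dp=[[-1,0,0],[-1,0,0],[-1,0,0],[-0.3,0,-0.5],[0,0,-0.5]], yaw=[0,0,0,0,0])

```text
time: 48.75
position: [0.5581, 0.3611, 0.418]
tool_rot: [-0.074, 1.566, 0.076]
ft_force: [-0.3, -0.4, 0.1]
grip_width: 0.701
```

```bash
python3 - <<'E'
from lev import *
go([.5745,.363,.299],95.5)
sideview("s45")
p=cv2.imread("pics/s45.png");cv2.imwrite("pics/s45w.png",cv2.resize(p[60:380,200:460],None,fx=2,fy=1.85,interpolation=cv2.INTER_CUBIC))
M=T("wrist");p,d=save("wrist","w45");u=proj("wrist",np.array([.5745,.3630,.3345]),M);print(u)
E
```

```text
pos [0.5581 0.3611 0.418 ] ydir 95.46 t 48.75 F [-0.3 -0.4  0.1] w 0.701
dp units [4.76 0.01 0.64]
yaw units -0.01 deg -0.04
[322.72073594 217.90217648]
```

View pics/s45w.png

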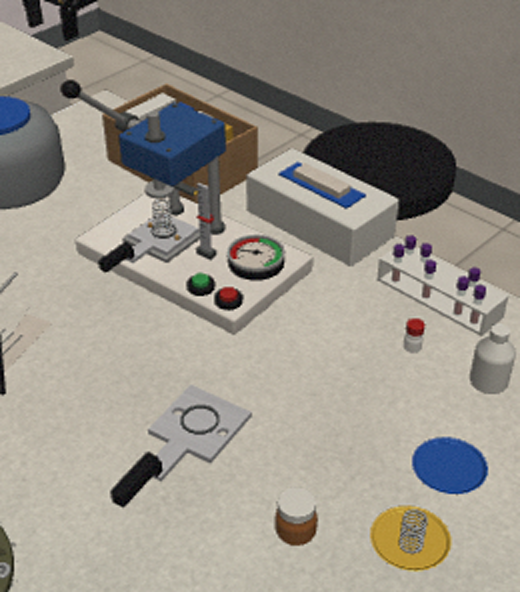

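View pics/s45z.png

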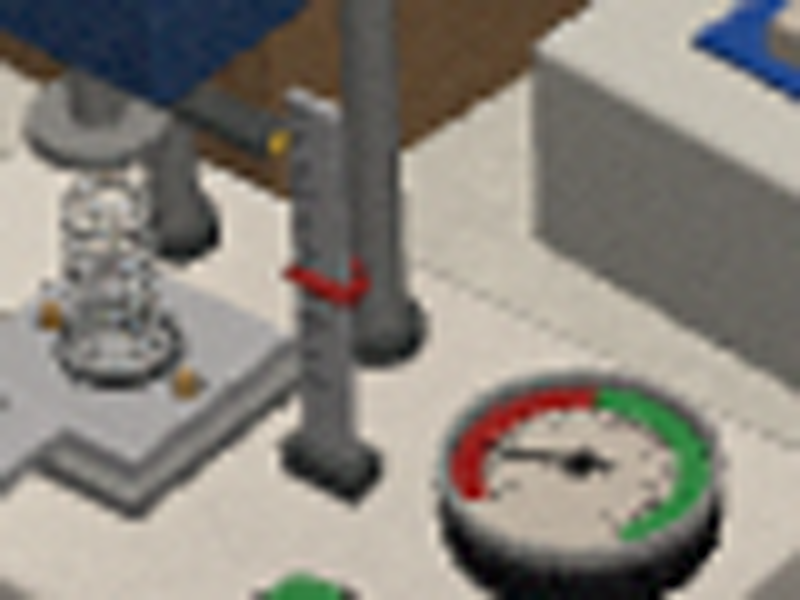

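```bash
python3 - <<'E'
from bench import ctrl
print(ctrl.close_job(), ctrl.get_state()["time"])
E
```

```text
the job is handed in; nothing more can be done
the job is handed in; nothing more can be done
```

I did the whole job in the order asked and handed it in at about 49 s. The spring from the blue dish tested good, so I pressed the green button.

**What was done**
- The spring stands in the ring of the smaller plate. The plate sits on both pegs, handle to the front.
- I pulled the lever until the pointer was about 0.6 mm above the marker, by wrist depth, and not past it. It stayed there for more than 2 s.
- The dial hand was clearly in the green.
- I pressed the green button until it bottomed out (7 N at the wrist, and it was visibly down).
- I put the lever back up against its stop and let go.

**Last checks**
- The ball and the pointer are back at their rest positions in the side camera.
- The dial reads as it did with plate and spring unpressed.
- The spring is upright, the spring in the yellow dish was not touched, and the robot is clear of everything.

**What went wrong or disagreed**
- My first grip on the ball slipped. It squeezed the lever partway down, but well short of the marker. I finished the pull by pushing with shut fingers.
- The fingertips made contact about 25 mm higher than the reported tool point suggested. I therefore lowered the tool onto the button in small steps until the force rose.
- The plate sagged 2 to 3° in the grip while I carried it. It lay flat once I let go.

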